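# Book a box of spares into stock

### The job

Put every loose spare part on the bench (three or four of these: transformer, capacitor, heat sink, terminal strip) into the grey stock box, and lay the grey plug-in module flat along the narrow sloping rest in front of the scanner. When the parts are all in the box and the module lies on the rest, let go of it, squeeze the scanner's trigger fully home for about half a second and release it; then put the module into the box with the parts. Leave the tape, screwdriver, tin and meter where they are.

Things in the scene. Friction and masses are not known exactly. Their poses are not given: they have to be found in the camera images.
- stock_box: Fixed open grey plastic box, 260 (its x) x 240 (its y) x 70 high, walls and floor 5 thick, so inside 250 x 230 and 65 deep. Origin: centre of its underside, on the bench. Turned at most 0.12 rad; stands on the robot's left.
- station: Fixed scan station on the robot's right, turned at most 0.12 rad: steel base plate 8 thick with the sloping rest and, on its +y side, a hand scanner clamped lying on its side (round barrel 54 diameter along y, from y = 82 to 190 mm at x = 0, axis 78 up, nose towards the rest). Origin: on the bench, straight below the middle of the rest's top face. Nothing on it is higher than 110 mm.
- rest: Narrow sloping aluminium rest, top face 130 long x 40 wide. Origin: middle of the top face, 50 above the bench. x runs up the slope (away from the robot), y level, z square to the face. It slopes 25 degrees, low end nearest the robot; there, at x = -62 mm, a lip stands 12 above the face. The module lies lengthwise on it, either end up, a broad face down.
- grip_mid (a point): Centre of the scanner's fixed black pistol grip, at the station's (80, 150, 78) mm. The grip lies level, sticking out from the barrel along the station's +x (x = 20 to 135 mm), 30 wide (y) and 34 tall (z). The trigger is on its -y side; fingers can straddle grip and trigger from above, closing along the station's y.
- trigger_face (a point): Middle of the trigger's outer face (moves with it), 50 mm from its hinge, an upright axis at the station's (30, 127) mm. Blade 75 long, 10 thick, 24 tall, 78 above the bench. Here trigger and grip together measure 54 mm across at rest, 43 mm squeezed home, and squeezed home their common middle lies at the station's y = 143.5 mm.
- trigger (a joint): Trigger angle, rad: 0 released, 0.22 fully home. A spring returns it; about 3 N starts it and 8 N holds it home (at trigger_face). Above 0.17 counts as fully home, below 0.04 as released.
- module: Closed grey plug-in module, a plain block 100 x 45 x 30 high, white label strip on both long sides, 0.18 kg. Origin: centre of its underside; x along its length, z up.
- module_mid (a point): Centre of the module, 15 above its underside.
- transformer: Transformer: dark laminated block 70 x 36 x 50 high with a copper coloured winding 42 long and 34 tall that makes it 48 wide in the middle (x within 21), 0.45 kg. Origin: centre of its underside; x along its length, z up.
- capacitor: Large capacitor: lying aluminium can 38 diameter, 95 long, axis 20 up, with a square steel clamp 30 long x 44 wide x 40 high round its middle, 0.2 kg. Origin: centre of its underside; x along its length, z up.
- heatsink: Finned aluminium heat sink, 85 x 56 x 36 high, fins along its length, upward, 0.25 kg. Origin: centre of its underside; x along its length, z up.
- terminal_strip: Black terminal strip, 105 x 34 x 22 high with a ridge 14 wide along the middle, up to 35 high, 0.12 kg. Origin: centre of its underside; x along its length, z up.
- tape: Roll of black tape lying flat, 68 outside, 38 inside, 24 high, among the parts. Leave it. Origin: centre of underside.
- screwdriver: Screwdriver lying beyond the parts. Leave it.
- tin: Small closed tin, 64 diameter, 70 high, beyond the station. Leave it.
- meter: Black hand multimeter, 140 x 75 x 34 high, lying beyond the parts. Leave it.
Things that resemble listed ones, but are neither listed nor needed, are in the scene too. Leave any brown, purple or yellow look-alike of the transformer alone.

How it is judged:
By the outcome, as a careful person would: the job done as asked, in the order asked, and still so for the second after the job is handed in, with the robot touching nothing.
Of transformer, capacitor, heatsink, terminal_strip only 3 to 4 are there at a start; the rules pass over those that are not, and their reading is None.
At some moment in a run one of transformer, capacitor, heatsink, terminal_strip may be knocked a few centimetres aside while the robot is not near it.
Once in a run the grip may slacken for a moment while it holds something.
It also fails if it takes over 200 s, if anything falls off the work surface, if the arm or the gripper's body presses on something with over 40 N, if the wrist force passes 120 N, or if a joint passes its speed limit or range.

### The arm

A 6-joint arm with a two-finger parallel gripper is mounted at the origin on the work surface. World frame = base frame: x ahead of the robot, y to its left, z up, the work surface at z = 0. Lengths are in m, angles in rad, forces in N, time in s.
With the tool pointing down it reaches from about 0.275 to 0.975 m from the base axis. Payload 8.4 kg.
Tool frame: the origin (TCP) lies where the fingers leave the gripper's body, on its centre line; the fingertips stand ahead of it and the grasp point (between the pads) lies 69 mm ahead of it (ctrl.tips_ahead is the z of the fingertips in the tool frame, in m); z points along the fingers, y is the line along which they close (so a half turn about z gives the same grasp; the last joint's range is limited). The gripper opens to 92 mm and grips with 3 to 60 N. Pads are 20 mm wide; open, the fingers measure 128 mm over their backs; the gripper's body (75 mm by 189 mm) begins 69 mm behind the grasp point.
Start: joints at [1.202, 0.353, 1.633, -0, 1.155, -0.002], TCP at [0.224, 0.583, 0.303] pointing down, gripper open.
Joint ranges: [-2.63, 2.63], [-0.92, 2.1], [0.06, 2.66], [-1.3, 4.44], [0, 2.69], [-3.02, 3.02]. Speed limits (rad/s): [2.22, 2.22, 2.79, 3.14, 3.14, 3.14].

### API

Orientations are given as a 3x3 rotation matrix whose columns are the frame's x, y, z axes.
In Python, from cell import ctrl, cams gives the robot as it stands.
- The arm moves only by the shell command python3 -m jog 'ROWS' [OPENING] [FORCE]. ROWS is a JSON object of lists of equal length, an entry for each row: "offset": the shift along the tool's x, y, z scaled (see below), a list of three; "dr": the turn, a rotation vector about the tool's x, y, z scaled (see below), a list of three. In form: {"offset": [[tx, ty, tz], ...], "dr": [[wx, wy, wz], ...]}. A call has 1 to 20 rows; each row is the pose to reach, as a shift and turn from the pose commanded when the call began, along the tool's axes at that moment, turning the shorter way round; what a row does not reach only later rows make up. The controller multiplies each number of a shift by 100 mm and each number of a turn by 2 pi rad. A row lasts 1/8 s, in which the tool goes at most 62.5 mm and 10.7 degrees, less where a joint would pass 70% of its speed; a pose out of reach is approached as far as the arm can. A call with a number of a shift or a turn outside -1 to 1 is refused whole. A call with a gripper value outside its range is refused whole. OPENING is the opening, from 0 (shut) to 1 (fully open), set as the call begins (- or left out, the last holds). The fingers move at their own pace and stop on an object; FORCE is the grip in N (left out, the last holds). Time passes only in rows, so rows that repeat a pose let the fingers close. It gives the time, the measured TCP pose, the force, the opening and the grip force at its end, in the units of the state.
- ctrl.get_state(): the state, without advancing time (a new reading comes with each control period).
- cams.camera(name): name is "scene" or "top" or "wrist"; returns the picture (480x640x3 uint8, red, green, blue); there is no depth.
- cams.camera_params(name): a dict with "K" (3x3 intrinsics, pixels), "R" (3x3) and "t" (3): a world point X has camera coordinates R X + t; the wrist camera has in their place "T_tool_cam" (4x4, takes a point from camera to tool coordinates, whose origin is the TCP and whose axes are the flange's). Camera axes: x right, y down, z forward; pixel columns grow to the right and rows downward; lengths in m; the calibration is good to about 2 mm. A picture is of the moment at which its call begins: read the wrist's pose just before it. camera_params takes no time and is no camera call.
- ctrl.job_done(): hands the job in; it is judged then, once.
The state is a dict: "time": time; "qpos": joint angles; "joint_velocities": joint speeds; "tau": joint torques, N m; "ee_pos": TCP position; "tcp_rot": TCP orientation; "contact_force": force on the tool from outside, world axes, zero at the start; "moment": the same for the moment, N m; "grip_width": opening from 0.0 (shut) to 1.0 (fully open); "gripper_force": force on a finger pad.
Only numpy, scipy, OpenCV 4.12 (cv2) and the standard library are available. Lean on these libraries where they do the work, as an engineer would, in place of code of your own. Each camera call takes 0.05 s, during which the arm holds its last target. There are 200 camera calls.

## Working session

There is one attempt and no reset: what is moved stays moved. The work goes in short steps, Python scripts to look and compute and a shell command to move; the robot and the scene stay as the last step left them, time stands still between calls to the robot, and variables do not carry over. Pictures are saved under pics/ and viewed, at most 14 in all, crops included, and the job is handed in when it is done.

```bash
ls; mkdir -p pics; python3 - <<'E'
from cell import ctrl,cams
import cv2,numpy as np
np.set_printoptions(precision=4,suppress=True)
for n in("scene","top"):
    cv2.imwrite(f"pics/{n}0.png",cams.camera(n)[:,:,::-1]); p=cams.camera_params(n); print(n,p)
print(cams.camera_params("wrist"),ctrl.tips_ahead)
s=ctrl.get_state();print(s)
E
```

```text
pics
scene {'K': array([[507.8935,   0.    , 323.1322],
       [  0.    , 507.8935, 249.8141],
       [  0.    ,   0.    ,   1.    ]]), 'R': array([[-0.8823,  0.4706,  0.0084],
       [ 0.338 ,  0.6458, -0.6846],
       [-0.3276, -0.6012, -0.7289]]), 't': array([ 0.4854, -0.1377,  1.3857])}
top {'K': array([[474.6802,   0.    , 317.3905],
       [  0.    , 474.6802, 241.0632],
       [  0.    ,   0.    ,   1.    ]]), 'R': array([[ 0.1591, -0.9873,  0.0033],
       [-0.966 , -0.1564, -0.2059],
       [ 0.2038,  0.0295, -0.9786]]), 't': array([-0.0914,  0.5332,  0.8868])}
{'K': array([[420.7   ,   0.    , 322.3118],
       [  0.    , 420.7   , 238.3777],
       [  0.    ,   0.    ,   1.    ]]), 'T_tool_cam': array([[-0.0007, -0.963 , -0.2696,  0.0758],
       [ 1.    , -0.001 ,  0.0011,  0.0001],
       [-0.0013, -0.2696,  0.963 , -0.0819],
       [ 0.    ,  0.    ,  0.    ,  1.    ]])} 0.0881
{'time': 0.1, 'qpos': array([ 1.2016,  0.3536,  1.634 ,  0.    ,  1.1552, -0.0024]), 'joint_velocities': array([-0.0002, -0.0011, -0.0022,  0.0004, -0.0021, -0.0016]), 'tau': array([ -0.    , -59.4909, -33.4932,   0.07  ,   0.0185,  -0.    ]), 'ee_pos': array([0.224 , 0.5831, 0.302 ]), 'tcp_rot': array([[-0.9335,  0.3586, -0.0005],
       [ 0.3586,  0.9335, -0.0012],
       [ 0.    , -0.0013, -1.    ]]), 'contact_force': array([ 0.1122, -0.0897,  0.0785]), 'moment': array([0.0264, 0.0415, 0.0051]), 'gripper_force': 0.0, 'grip_width': 1.0008744504607814}
```

View pics/top0.png

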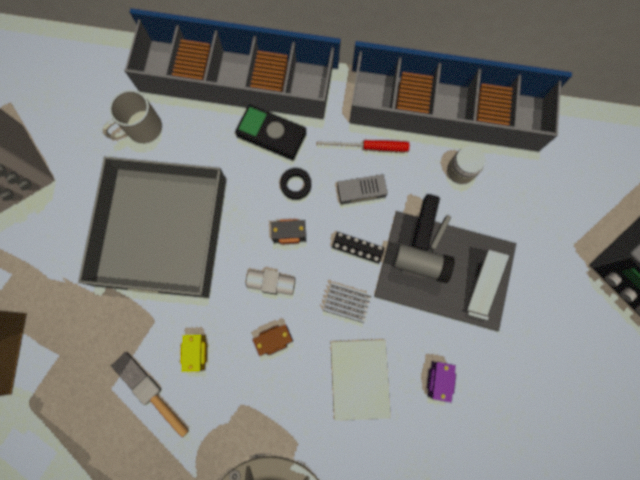

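View pics/scene0.png

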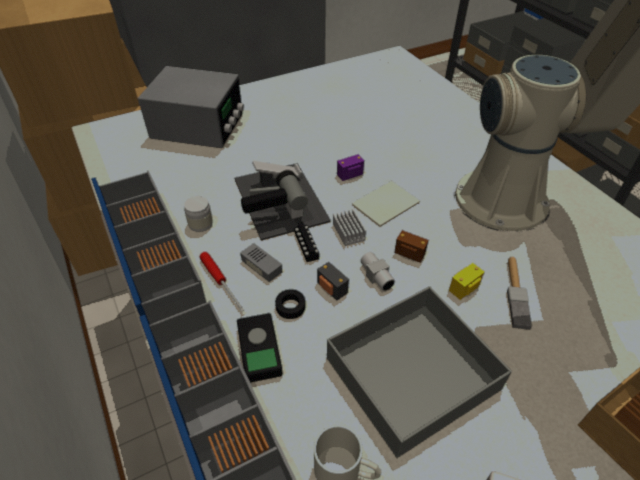

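```bash
cat > h.py <<'E'
import cv2,numpy as np
from cell import ctrl,cams
np.set_printoptions(precision=4,suppress=True)
def world(n,uv,z):
    p=cams.camera_params(n);R,t=p["R"],p["t"]
    d=R.T@np.linalg.inv(p["K"])@np.array([*uv,1.]);c=-R.T@t
    return c+d*(z-c[2])/d[2]
def proj(n,X):
    p=cams.camera_params(n);q=(p["R"]@np.asarray(X,float).T).T+p["t"];q=q@p["K"].T;return q[:,:2]/q[:,2:]
E
python3 - <<'E'
import cv2,numpy as np
a=cv2.imread("pics/top0.png")[160:330,235:395];b=cv2.imread("pics/scene0.png")[205:305,225:405]
cv2.imwrite("pics/c1.png",np.hstack([cv2.resize(a,(400,425),interpolation=2),cv2.copyMakeBorder(cv2.resize(b,(400,222),interpolation=2),0,203,0,0,0)]))
a=cv2.imread("pics/top0.png")[175:335,365:525]
cv2.imwrite("pics/c2.png",cv2.resize(a,(600,600),interpolation=2))
E
```

```text
(no output)
```

View pics/c1.png

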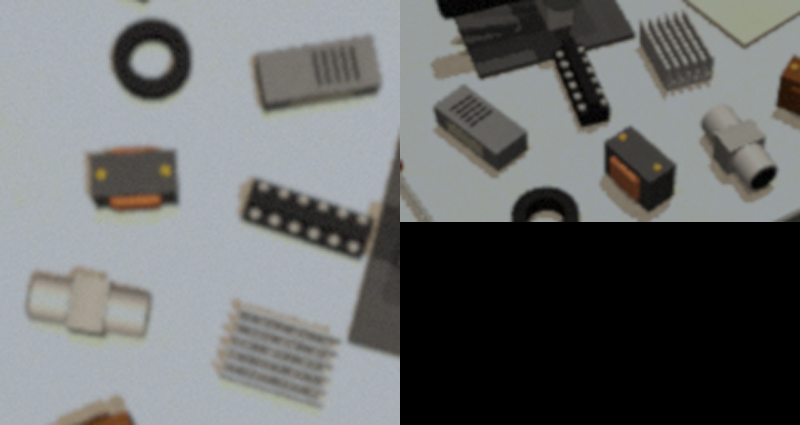

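View pics/c2.png

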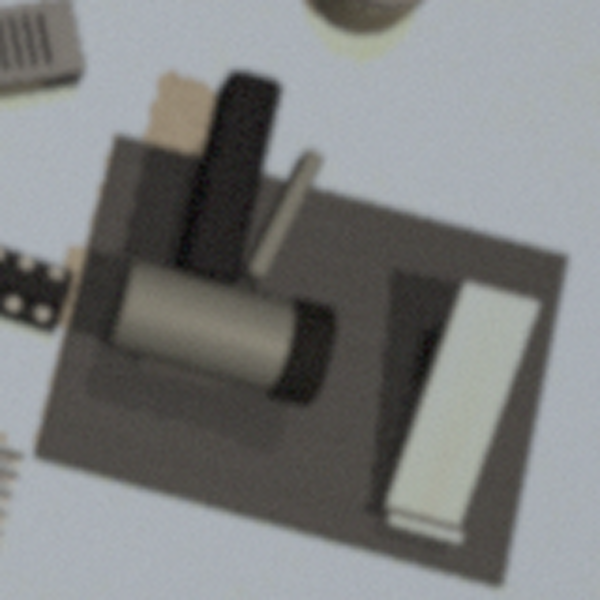

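c1: module = grey vented block at top0 (362,188), the only such block. Transformer = dark/copper block at (288,231); the brown (272,339), yellow (193,352) and purple (442,381) ones are look-alikes. Capacitor (270,280), heat sink (346,301), terminal strip (358,247), tape (295,183). c2: rest middle about (489,283), and the grip runs up from the barrel at about (424,222).

```bash
cat > fit.py <<'E'
from h import *
from scipy.optimize import least_squares
def c1(p): return np.array(p)/2.5+[235,160]
def c2(p): return np.array(p)/3.75+[365,175]
S=np.sin(np.radians(25));C=np.cos(np.radians(25))
def place(q,L): 
    c,s=np.cos(q[2]),np.sin(q[2]);L=np.asarray(L,float);return np.c_[c*L[:,0]-s*L[:,1]+q[0],s*L[:,0]+c*L[:,1]+q[1],L[:,2]]
def fit(L,px,q0): 
    r=least_squares(lambda q:(proj("top",place(q,L))-px).ravel(),q0);return r.x,np.sqrt(np.mean(r.fun**2))
# image left = +y, up = +x ; corner order: image TL,TR,BR,BL
def blk(a,b,h): return np.array([[-a,b,h],[a,b,h],[a,-b,h],[-a,-b,h]])/1000  # long axis runs image left->right = -y  (yaw ~ -pi/2)
O={}
O["box"]=fit(np.array([[130,120,70],[130,-120,70],[-130,-120,70],[-130,120,70]])/1e3,np.array([[105,158],[226,170],[210,297],[81,283]]),[.5,.3,0])
r=[[65*C,20,50+65*S],[65*C,-20,50+65*S],[-65*C,-20,50-65*S],[-65*C,20,50-65*S]]
O["station"]=fit(np.array(r)/1e3,c2([[465,281],[540,299],[462,527],[388,508]]),[.5,-.3,0])
h=-np.pi/2
O["transformer"]=fit(blk(35,18,50),c1([[89,153],[176,151],[178,203],[92,206]]),[.5,0,h])
O["module"]=fit(blk(50,22.5,30),c1([[253,53],[371,37],[380,86],[262,103]]),[.5,0,h])
O["heatsink"]=fit(blk(42.5,28,36),c1([[236,303],[338,338],[322,403],[220,372]]),[.5,0,h])
O["strip"]=fit(blk(52.5,17,22),c1([[250,180],[372,218],[362,258],[241,220]]),[.5,0,h])
O["cap"]=fit(blk(15,22,40),c1([[74,267],[106,272],[103,335],[69,331]]),[.5,0,h])
if __name__=="__main__":
  for k,(q,e) in O.items(): print(k,q,"rms px",round(e,2))
  D={"box":(130,120,0,70),"transformer":(35,18,0,50),"module":(50,22.5,0,30),"heatsink":(42.5,28,0,36),"strip":(52.5,17,0,22),"cap":(47.5,19,1,39)}
  out=[]
  for n,(x,y,w,hh) in {"top":(70,140,460,200),"scene":(220,140,320,320)}.items():
    im=cv2.imread(f"pics/{n}0.png");k=800/460 if n=="top" else 1.25
    im=cv2.resize(im[y:y+hh,x:x+w],None,fx=k,fy=k,interpolation=2)
    def poly(P): cv2.polylines(im,[np.int32((proj(n,P)-[x,y])*k)],True,(0,0,255),1)
    for o,(a,b,z0,z1) in D.items():
      for z in(z0,z1): poly(place(O[o][0],np.array([[-a,b,z],[a,b,z],[a,-b,z],[-a,-b,z]])/1e3))
    q=O["station"][0];poly(place(q,np.array(r)/1e3))
    poly(place(q,np.array([[20,135,95],[135,135,95],[135,165,95],[20,165,95]])/1e3))
    poly(place(q,np.array([[0,82,105],[0,190,105]])/1e3))
    out.append(im)
  w=max(i.shape[1] for i in out)
  a,b=out; b=cv2.resize(b,None,fx=.62,fy=.62)
  v=np.vstack([a,cv2.copyMakeBorder(b,0,0,0,w-b.shape[1],0)]);cv2.imwrite("pics/ov.png",v);print(v.shape)
E
python3 fit.py
```

```text
box [0.5187 0.3133 0.0679] rms px 1.82
station [ 0.5124 -0.3501 -0.0949] rms px 0.24
transformer [ 0.5527  0.0554 -1.3738] rms px 1.28
module [ 0.6733 -0.0776 -1.2639] rms px 0.21
heatsink [ 0.4338 -0.0809 -1.7039] rms px 0.71
strip [ 0.5477 -0.0875 -1.7139] rms px 0.42
cap [ 0.4504  0.075  -1.4803] rms px 1.4
(596, 800, 3)
```

View pics/ov.png

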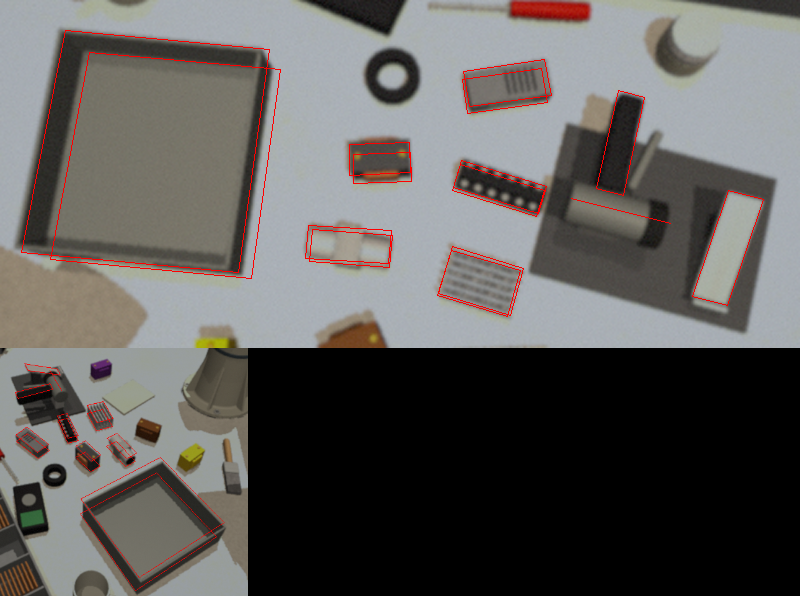

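The overlay fits: the parts, grip, rest and barrel line up. The box needs a refit because its right-hand corners were bottom corners. I'll write the targeting helper next.

```bash
cat >> h.py <<'E'
GP=np.array([0,0,.069])
def toolR(phi,tilt=0):   # phi: direction of tool x; tilt: tool z leans so that tool x rises by tilt
    c,s=np.cos(phi),np.sin(phi);x=np.array([c,s,0]);y=np.array([s,-c,0]);u=np.array([0,0,1.])
    X=x*np.cos(tilt)+u*np.sin(tilt);return np.c_[X,y,np.cross(X,y)]
def to(name,p,phi,tilt=0,fromR=None):
    """shift (units of 100 mm, in tool axes now) and turn (units of 2pi) to bring grasp point to p"""
    from scipy.spatial.transform import Rotation as Ro
    s=ctrl.get_state();R=s["tcp_rot"];e=s["ee_pos"]
    c=[toolR(a,tilt) for a in ((phi,phi+np.pi) if not tilt else (phi,))]
    v=[Ro.from_matrix(R.T@T).as_rotvec() for T in c];i=int(np.argmin([np.linalg.norm(a) for a in v]))
    t=np.asarray(p)-c[i]@GP
    print(name,"offset",R.T@(t-e)*10,"dr",v[i]/2/np.pi,"| after turn, offset",c[i].T@(t-e)*10)
def st(): 
    s=ctrl.get_state();print("t",round(s["time"],2),"gp",s["ee_pos"]+s["tcp_rot"]@GP,"phi",np.arctan2(s["tcp_rot"][1,0],s["tcp_rot"][0,0]),"w",round(s["grip_width"]*92,1),"f",s["gripper_force"],"F",s["contact_force"],"q6",s["qpos"][5])
C0={"transformer":(288,231),"cap":(270,281),"heatsink":(346,301),"strip":(358,247),"module":(362,188)}
def moved(names=C0):
    a=cv2.imread("pics/top0.png");b=np.ascontiguousarray(cams.camera("top")[:,:,::-1]);cv2.imwrite("pics/last.png",b)
    for n in names:
        u,v=C0[n];T=a[v-24:v+24,u-30:u+30];m=cv2.matchTemplate(b[v-74:v+74,u-80:u+80],T,cv2.TM_CCOEFF_NORMED)
        _,s,_,l=cv2.minMaxLoc(m);print(n,"shift px",l[0]-50,l[1]-50,"score",round(s,2))
E
sed -i 's/^O\["box"\].*/O["box"]=fit(np.array([[130,120,70],[130,-120,0],[-130,-120,0],[-130,120,70]])\/1e3,np.array([[105,158],[226,170],[210,297],[81,283]]),[.5,.3,0])/' fit.py
python3 - <<'E'
from fit import *; from h import *
print(O["box"]); moved(); st()
B=O["box"][0]
for n,l in dict(strip=(.075,.052,0),module=(0,.052,0),cap=(-.075,.052,0),transformer=(.06,-.065,0),heatsink=(-.06,-.065,0)).items(): print(n,place(B,[l]))
q=O["strip"][0];to("strip",[q[0],q[1],.12],q[2])
q=O["transformer"][0];to("trans",[q[0],q[1],.12],q[2])
E
```

```text
(array([0.525 , 0.3219, 0.0907]), np.float64(2.5502297201285846))
transformer shift px 0 0 score 1.0
cap shift px 0 0 score 0.99
heatsink shift px 0 0 score 1.0
strip shift px 0 0 score 1.0
module shift px 0 0 score 1.0
t 0.15 gp [0.224  0.5831 0.2331] phi 2.7747843456045356 w 91.9 f 0.0 F [-0.2676  0.0448  0.0765] q6 -0.0024027038799084724
strip [[0.595  0.3805 0.    ]]
module [[0.5203 0.3737 0.    ]]
cap [[0.4456 0.3669 0.    ]]
transformer [[0.5907 0.2626 0.    ]]
heatsink [[0.4712 0.2517 0.    ]]
strip offset [-5.426  -5.0983  1.1369] dr [-0.0001  0.0001  0.2144] | after turn, offset [-6.1761  4.1597  1.1313]
trans offset [-4.9605 -3.747   1.1355] dr [-0.0002  0.0001  0.1603] | after turn, offset [-5.819   2.1898  1.1313]
```

```bash
python3 -c "
import cv2
a=cv2.imread('pics/top0.png')[145:310,70:240];cv2.imwrite('pics/c3.png',cv2.resize(a,None,fx=3.5,fy=3.5,interpolation=2))"
```

```text
(no output)
```

View pics/c3.png

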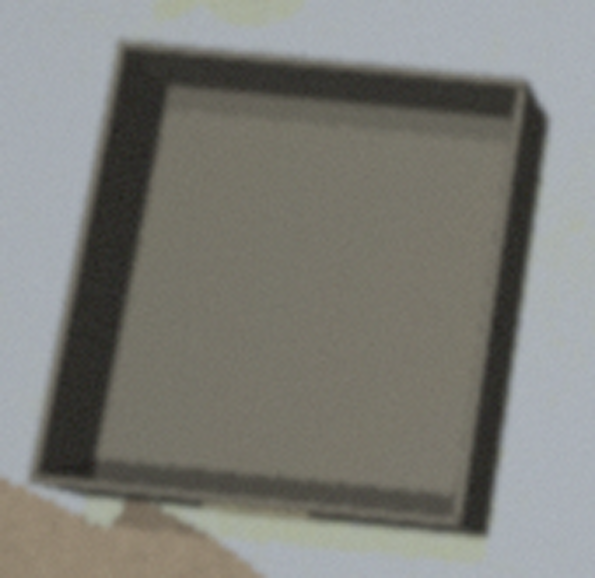

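The crop shows the box rim corners at (121,42), (527,80), (463,522) and (34,482), and right-hand base corners at (547,118) and (487,533).

```bash
sed -i 's/^O\["box"\].*/O["box"]=fit(np.array([[130,120,70],[130,-120,70],[-130,-120,70],[-130,120,70],[130,-120,0],[-130,-120,0]])\/1e3,np.array([[121,42],[527,80],[463,522],[34,482],[547,118],[487,533]])\/3.5+[70,145],[.5,.3,0])/' fit.py
sed -i '/^if __name__/i O["cap"][0][2]=-1.53\nDROP={n:place(O["box"][0],[l])[0] for n,l in dict(strip=(.075,.052,0),module=(0,.052,0),cap=(-.075,.052,0),transformer=(.06,-.065,0),heatsink=(-.06,-.065,0)).items()}' fit.py
python3 - <<'E'
from fit import *
print(O["box"],DROP)
E
```

```text
(array([0.5209, 0.3223, 0.0654]), np.float64(0.9559327789405121)) {'strip': array([0.5924, 0.3791, 0.    ]), 'module': array([0.5175, 0.3742, 0.    ]), 'cap': array([0.4427, 0.3693, 0.    ]), 'transformer': array([0.5851, 0.2614, 0.    ]), 'heatsink': array([0.4653, 0.2536, 0.    ])}
```

```bash
python3 -m jog '{"offset":[[0,0,0],[0,0,0],[0,0,0],[0,0,0],[0,0,0],[0,0,0],[0,0,0],[0,0,0]],"dr":[[0,0,0.16],[0,0,0.16],[0,0,0.16],[0,0,0.16],[0,0,0.16],[0,0,0.16],[0,0,0.16],[0,0,0.16]]}' 1 40; python3 - <<'E'
from fit import *
q=O["transformer"][0];to("trans",[q[0],q[1],.12],q[2]);st()
E
```

```text
time: 1.15
ee_pos: [0.2241, 0.5833, 0.3025]
tcp_rot: [[-0.199, 0.98, -0.0], [0.98, 0.199, -0.0], [-0.0, -0.0, -1.0]]
contact_force: [0.1, 1.2, 0.3]
grip_width: 0.994
gripper_force: 0.0
trans offset [-5.8278  2.1696  1.1365] dr [-0.      0.      0.0005] | after turn, offset [-5.8208  2.1889  1.1352]
t 1.15 gp [0.2241 0.5833 0.2335] phi 1.7711298108903164 w 91.5 f 0.0 F [0.0822 1.1969 0.3066] q6 1.0012786841610681
```

```bash
J='python3 -m jog'
for i in 1; do
python3 -m jog '{"offset":[[-0.5,0.3,0],[-0.97,0.54,0],[-0.97,0.54,0]],"dr":[[0,0,0],[0,0,0],[0,0,0]]}' >/dev/null
python3 -m jog '{"offset":[[-0.5,0.3,0],[-0.97,0.54,0],[-0.97,0.54,0]],"dr":[[0,0,0],[0,0,0],[0,0,0]]}' >/dev/null
python3 -m jog '{"offset":[[-0.5,0.3,0],[-0.97,0.54,0],[-0.97,0.54,0]],"dr":[[0,0,0],[0,0,0],[0,0,0]]}' >/dev/null
python3 -m jog '{"offset":[[-0.5,0.3,0],[-0.97,0.54,0],[-0.97,0.54,0]],"dr":[[0,0,0],[0,0,0],[0,0,0]]}' >/dev/null
python3 -m jog '{"offset":[[-0.5,0,0],[-0.97,0,0],[-0.97,0,0]],"dr":[[0,0,0],[0,0,0],[0,0,0]]}' >/dev/null
python3 -m jog '{"offset":[[-0.5,0,0.3],[-0.97,0,0.3],[-0.97,0,0.3],[-0.97,0,0.3]],"dr":[[0,0,0],[0,0,0],[0,0,0],[0,0,0]]}'
done; python3 - <<'E'
from fit import *
q=O["transformer"][0];to("trans",[q[0],q[1],.12],q[2]);st()
im=cams.camera("wrist");cv2.imwrite("pics/w1.png",im[:,:,::-1])
E
```

```text
time: 3.52
ee_pos: [0.5507, 0.0576, 0.2728]
tcp_rot: [[-0.198, 0.98, 0.0], [0.98, 0.198, 0.001], [0.001, 0.0, -1.0]]
contact_force: [0.5, 0.3, -0.0]
grip_width: 1.002
gripper_force: 0.0
trans offset [-0.0268  0.015   0.838 ] dr [ 0.     -0.0001  0.0004] | after turn, offset [-0.026   0.0152  0.838 ]
t 3.52 gp [0.5507 0.0577 0.2038] phi 1.7702106418818608 w 92.2 f 0.0 F [ 0.4634  0.255  -0.0269] q6 -0.09885734560985805
```

View pics/w1.png

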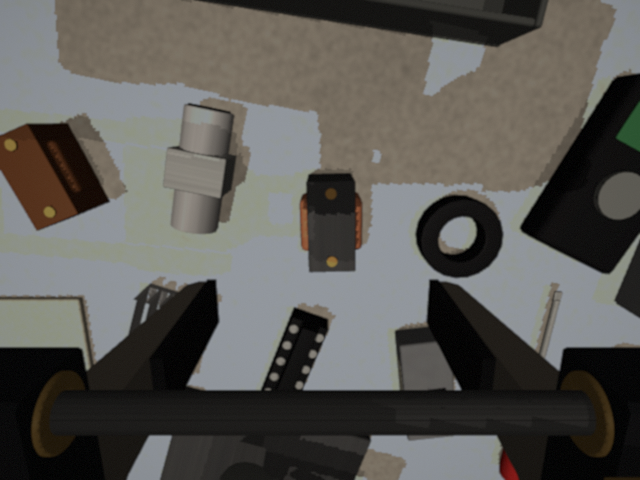

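The wrist view shows the transformer's terminals at (331,193) and (332,262), in line with the fingers. The capacitor clamp's top is at about (197,167), and the strip is at (295,345).

```bash
cat >> h.py <<'E'
def wworld(uv,z,s=None):
    s=s or ctrl.get_state();p=cams.camera_params("wrist");T=p["T_tool_cam"];R=s["tcp_rot"]
    d=R@T[:3,:3]@np.linalg.inv(p["K"])@np.array([*uv,1.]);c=s["ee_pos"]+R@T[:3,3]
    return c+d*(z-c[2])/d[2]
E
python3 - <<'E'
from fit import *
a=wworld((331,193),.051);b=wworld((332,262),.051);print(a,b,(a+b)/2,np.arctan2(*(b-a)[1::-1]),O["transformer"][0])
c=wworld((168,170),.04);d=wworld((229,180),.04);print("cap L",c,d,O["cap"][0])
a=wworld((208,108),.02);b=wworld((194,225),.02);print(np.arctan2(*(b-a)[1::-1]))
q=O["transformer"][0];to("trans",[q[0],q[1],.025],q[2])
E
```

```text
[0.5523 0.0842 0.051 ] [0.5638 0.0326 0.051 ] [0.558  0.0584 0.051 ] -1.351520446917214 [ 0.5527  0.0554 -1.3738]
cap L [0.4307 0.0754 0.04  ] [0.4761 0.077  0.04  ] [ 0.4504  0.075  -1.53  ]
-1.566803072714981
trans offset [-0.0281  0.0143  1.7886] dr [ 0.0001 -0.0001  0.0005] | after turn, offset [-0.0267  0.0151  1.7886]
```

```bash
python3 -m jog '{"offset":[[0,0.05,0.5],[0,0.05,0.9],[0,0.05,0.9]],"dr":[[0,0,0],[0,0,0],[0,0,0]]}' 0.75 40 >/dev/null
python3 -m jog '{"offset":[[0,0,0.4],[0,0,0.88],[0,0,0.88],[0,0,0.88]],"dr":[[0,0,0],[0,0,0],[0,0,0],[0,0,0]]}'
python3 -m jog '{"offset":[[0,0,0],[0,0,0],[0,0,0],[0,0,0],[0,0,0],[0,0,0]],"dr":[[0,0,0],[0,0,0],[0,0,0],[0,0,0],[0,0,0],[0,0,0]]}' 0.2 40
python3 -m jog '{"offset":[[0,0,-0.4],[0,0,-0.9],[0,0,-1],[0,0,-1]],"dr":[[0,0,0],[0,0,0],[0,0,0],[0,0,0]]}'
python3 - <<'E'
from fit import *
q=DROP["transformer"];st();to("drop",[q[0],q[1],.035],O["box"][0][2]+np.pi/2)
E
```

```text
time: 4.45
ee_pos: [0.557, 0.0571, 0.0969]
tcp_rot: [[-0.198, 0.98, 0.002], [0.98, 0.198, 0.0], [-0.0, 0.002, -1.0]]
contact_force: [-0.1, -0.5, 0.5]
grip_width: 0.748
gripper_force: 0.0
time: 5.2
ee_pos: [0.5567, 0.0566, 0.0962]
tcp_rot: [[-0.197, 0.98, 0.003], [0.98, 0.197, 0.0], [-0.0, 0.003, -1.0]]
contact_force: [-0.5, 0.7, 9.4]
grip_width: 0.522
gripper_force: 39.9
time: 5.7
ee_pos: [0.5553, 0.0564, 0.1944]
tcp_rot: [[-0.197, 0.98, 0.0], [0.98, 0.197, -0.0], [-0.0, 0.0, -1.0]]
contact_force: [-0.4, -1.0, -5.9]
grip_width: 0.519
gripper_force: 39.9
t 5.7 gp [0.5554 0.0564 0.1254] phi 1.7694172234961048 w 47.8 f 39.90742564201355 F [-0.415  -1.0094 -5.8989] q6 -0.09999839736815143
drop offset [1.9508 0.6955 0.9045] dr [0.     0.     0.0212] | after turn, offset [2.0259 0.4305 0.9045]
```

```bash
python3 -m jog '{"offset":[[0.4,0.2,-0.3],[0.8,0.35,-0.3],[0.97,0.35,-0.3],[0.97,0.35,-0.3]],"dr":[[0,0,0],[0,0,0],[0,0,0],[0,0,0]]}' >/dev/null
python3 -m jog '{"offset":[[0.5,0.2,0],[0.9,0.35,0],[0.98,0.35,0],[0.98,0.35,0],[0.98,0.35,0]],"dr":[[0,0,0.02],[0,0,0.02],[0,0,0.02],[0,0,0.02],[0,0,0.02]]}'
python3 - <<'E'
from fit import *
q=DROP["transformer"];st();to("drop",[q[0],q[1],.035],O["box"][0][2]+np.pi/2);moved(["cap","heatsink","strip","module"])
E
```

```text
time: 6.82
ee_pos: [0.5854, 0.2598, 0.2241]
tcp_rot: [[-0.072, 0.997, -0.001], [0.997, 0.072, -0.001], [-0.001, -0.001, -1.0]]
contact_force: [-0.6, -0.4, -4.8]
grip_width: 0.522
gripper_force: 39.9
t 6.83 gp [0.5854 0.2597 0.1551] phi 1.6429191861764458 w 48.1 f 39.90748643875122 F [-0.5623 -0.3714 -4.7899] q6 0.3437231824016926
drop offset [ 0.0174 -0.0012  1.2012] dr [-0.0002  0.0002  0.0011] | after turn, offset [ 0.0162 -0.0029  1.2012]
cap shift px 0 0 score 0.99
heatsink shift px 0 0 score 1.0
strip shift px 0 0 score 1.0
module shift px 0 0 score 1.0
```

```bash
python3 -m jog '{"offset":[[0,0,0.5],[0,0,0.9],[0,0,0.9]],"dr":[[0,0,0],[0,0,0],[0,0,0]]}' >/dev/null
python3 -m jog '{"offset":[[0,0,0.2],[0,0,0.3],[0,0,0.3],[0,0,0.3]],"dr":[[0,0,0],[0,0,0],[0,0,0],[0,0,0]]}'
python3 -m jog '{"offset":[[0,0,0],[0,0,0],[0,0,0],[0,0,0]],"dr":[[0,0,0],[0,0,0],[0,0,0],[0,0,0]]}' 0.72
python3 -m jog '{"offset":[[0,0,-0.4],[0,0,-1],[0,0,-1],[0,0,-1]],"dr":[[0,0,0],[0,0,0],[0,0,0],[0,0,0]]}'
python3 - <<'E'
from fit import *
st();to("cap",[.4525,.076,.022],1.585)
E
```

```text
time: 7.75
ee_pos: [0.5862, 0.2617, 0.1053]
tcp_rot: [[-0.073, 0.997, 0.001], [0.997, 0.073, 0.0], [0.0, 0.001, -1.0]]
contact_force: [-0.1, 0.1, -4.7]
grip_width: 0.522
gripper_force: 39.9
time: 8.25
ee_pos: [0.5859, 0.2615, 0.1049]
tcp_rot: [[-0.073, 0.997, 0.0], [0.997, 0.073, 0.0], [0.0, 0.0, -1.0]]
contact_force: [-0.3, -0.1, 0.2]
grip_width: 0.72
gripper_force: 0.0
time: 8.75
ee_pos: [0.5856, 0.2614, 0.2045]
tcp_rot: [[-0.073, 0.997, 0.0], [0.997, 0.073, 0.0], [0.0, 0.0, -1.0]]
contact_force: [0.2, -0.2, -0.4]
grip_width: 0.718
gripper_force: 0.0
t 8.75 gp [0.5856 0.2614 0.1355] phi 1.6438122583404533 w 66.1 f 0.0 F [ 0.1854 -0.2358 -0.4328] q6 0.3444589766866919
cap offset [-1.7517 -1.4624  1.135 ] dr [ 0.     -0.      0.0094] | after turn, offset [-1.8346 -1.3569  1.1351]
```

```bash
python3 -m jog '{"offset":[[-0.4,-0.35,0],[-0.8,-0.7,0],[-0.88,-0.73,0],[-0.88,-0.73,0]],"dr":[[0,0,0],[0,0,0],[0,0,0],[0,0,0]]}' >/dev/null
python3 -m jog '{"offset":[[-0.4,-0.35,0],[-0.8,-0.7,0],[-0.87,-0.73,0],[-0.87,-0.73,0],[-0.87,-0.73,0]],"dr":[[0,0,0.01],[0,0,0.01],[0,0,0.01],[0,0,0.01],[0,0,0.01]]}'
python3 - <<'E'
from fit import *
st();moved(["cap"]);to("cap",[.4525,.076,.022],1.585)
E
```

```text
time: 9.88
ee_pos: [0.4544, 0.0773, 0.2048]
tcp_rot: [[-0.011, 1.0, 0.001], [1.0, 0.011, 0.0], [0.0, 0.001, -1.0]]
contact_force: [-0.7, -0.3, 0.2]
grip_width: 0.718
gripper_force: 0.0
t 9.88 gp [0.4545 0.0773 0.1358] phi 1.581613928479737 w 66.1 f 0.0 F [-0.677  -0.3124  0.195 ] q6 0.1541380719002531
cap shift px -26 8 score 0.3
cap offset [-0.0129 -0.0179  1.1371] dr [ 0.0001 -0.     -0.0005] | after turn, offset [-0.0125 -0.0171  1.1371]
```

```bash
python3 -m jog '{"offset":[[0,-0.02,0.5],[0,-0.02,0.9],[0,-0.02,0.9]],"dr":[[0,0,0],[0,0,0],[0,0,0]]}' >/dev/null
python3 -m jog '{"offset":[[0,0,0.2],[0,0,0.23],[0,0,0.23],[0,0,0.23]],"dr":[[0,0,0],[0,0,0],[0,0,0],[0,0,0]]}'
python3 -m jog '{"offset":[[0,0,0],[0,0,0],[0,0,0],[0,0,0],[0,0,0],[0,0,0]],"dr":[[0,0,0],[0,0,0],[0,0,0],[0,0,0],[0,0,0],[0,0,0]]}' 0.2 40
python3 -m jog '{"offset":[[0,0,-0.4],[0,0,-0.9],[0,0,-1],[0,0,-1]],"dr":[[0,0,0],[0,0,0],[0,0,0],[0,0,0]]}'
python3 - <<'E'
from fit import *
q=DROP["cap"];st();to("drop",[q[0],q[1],.03],O["box"][0][2]+np.pi/2);moved(["heatsink","strip","module"])
E
```

```text
time: 10.8
ee_pos: [0.4516, 0.0765, 0.0927]
tcp_rot: [[-0.01, 1.0, 0.002], [1.0, 0.01, 0.0], [0.0, 0.002, -1.0]]
contact_force: [-0.3, 0.0, 0.0]
grip_width: 0.718
gripper_force: 0.0
time: 11.55
ee_pos: [0.4508, 0.0763, 0.0919]
tcp_rot: [[-0.01, 1.0, -0.0], [1.0, 0.01, -0.0], [-0.0, -0.0, -1.0]]
contact_force: [-1.8, -1.0, 6.2]
grip_width: 0.478
gripper_force: 40.0
time: 12.05
ee_pos: [0.451, 0.0763, 0.1917]
tcp_rot: [[-0.01, 1.0, 0.001], [1.0, 0.01, 0.0], [0.0, 0.001, -1.0]]
contact_force: [-0.0, -0.2, -1.8]
grip_width: 0.476
gripper_force: 40.0
t 12.05 gp [0.451  0.0763 0.1227] phi 1.5809866174965743 w 43.8 f 39.999414682388306 F [-0.0422 -0.1643 -1.811 ] q6 0.15408823671142446
drop offset [ 2.9312 -0.0537  0.9269] dr [ 0.0001 -0.     -0.0088] | after turn, offset [2.9297 0.1092 0.9266]
heatsink shift px 0 0 score 1.0
strip shift px 2 1 score 0.97
module shift px 0 0 score 1.0
```

```bash
python3 -m jog '{"offset":[[0.4,0,-0.2],[0.9,0,-0.2],[0.98,-0.02,-0.2]],"dr":[[0,0,0],[0,0,0],[0,0,0]]}' >/dev/null
python3 -m jog '{"offset":[[0.5,0,0],[0.98,-0.02,0],[0.98,-0.02,0]],"dr":[[0,0,0],[0,0,0],[0,0,0]]}' >/dev/null
python3 -m jog '{"offset":[[0.5,0,0],[0.9,-0.01,0],[0.97,-0.01,0],[0.97,-0.01,0],[0.97,-0.01,0]],"dr":[[0,0,-0.009],[0,0,-0.009],[0,0,-0.009],[0,0,-0.009],[0,0,-0.009]]}'
python3 - <<'E'
from fit import *
q=DROP["cap"];st();to("drop",[q[0],q[1],.03],O["box"][0][2]+np.pi/2);moved(["heatsink","strip","module"])
E
```

```text
time: 13.48
ee_pos: [0.4428, 0.3675, 0.2111]
tcp_rot: [[-0.066, 0.998, -0.001], [0.998, 0.066, -0.001], [-0.001, -0.001, -1.0]]
contact_force: [-0.0, -0.6, -2.4]
grip_width: 0.477
gripper_force: 40.0
t 13.47 gp [0.4427 0.3674 0.1421] phi 1.6366374974607132 w 43.9 f 39.999425411224365 F [-0.021  -0.6246 -2.397 ] q6 0.6246788892548439
drop offset [0.0198 0.0013 1.1206] dr [-0.0002  0.0002  0.0001] | after turn, offset [ 0.0183 -0.0001  1.1206]
heatsink shift px 0 0 score 1.0
strip shift px 2 1 score 0.97
module shift px 0 0 score 1.0
```

```bash
python3 -m jog '{"offset":[[0,0,0.5],[0,0,0.9],[0,0,0.9]],"dr":[[0,0,0],[0,0,0],[0,0,0]]}' >/dev/null
python3 -m jog '{"offset":[[0,0,0.15],[0,0,0.22],[0,0,0.22],[0,0,0.22]],"dr":[[0,0,0],[0,0,0],[0,0,0],[0,0,0]]}' >/dev/null
python3 -m jog '{"offset":[[0,0,0],[0,0,0],[0,0,0],[0,0,0]],"dr":[[0,0,0],[0,0,0],[0,0,0],[0,0,0]]}' 0.72
python3 -m jog '{"offset":[[0,0,-0.4],[0,0,-1],[0,0,-1],[0,0,-1]],"dr":[[0,0,0],[0,0,0],[0,0,0],[0,0,0]]}'>/dev/null
python3 - <<'E'
from fit import *
moved(["heatsink","strip","module"])
q=O["heatsink"][0];st();to("hs",[q[0],q[1],.12],q[2])
E
```

```text
time: 14.9
ee_pos: [0.4435, 0.3694, 0.1]
tcp_rot: [[-0.067, 0.998, 0.001], [0.998, 0.067, 0.001], [0.001, 0.001, -1.0]]
contact_force: [3.0, -0.7, 1.1]
grip_width: 0.716
gripper_force: 1.5
heatsink shift px 0 0 score 1.0
strip shift px 2 1 score 0.97
module shift px 0 0 score 1.0
t 15.45 gp [0.4422 0.3686 0.1296] phi 1.6374975209613338 w 66.3 f 0.0 F [-0.7331 -0.4846 -0.176 ] q6 0.6254930926041578
hs offset [-4.4806 -0.3838  0.1016] dr [-0.0002  0.0002  0.0318] | after turn, offset [-4.4678  0.5129  0.0964]
```

```bash
python3 -m jog '{"offset":[[-0.4,0,-0.5],[-0.9,-0.08,-0.5],[-0.9,-0.08,-0.5]],"dr":[[0,0,0],[0,0,0],[0,0,0]]}' 0.9 >/dev/null
python3 -m jog '{"offset":[[-0.5,0,0],[-0.9,-0.08,0],[-0.9,-0.08,0]],"dr":[[0,0,0],[0,0,0],[0,0,0]]}' >/dev/null
python3 -m jog '{"offset":[[-0.5,0,0],[-0.9,-0.08,0],[-0.9,-0.08,0]],"dr":[[0,0,0],[0,0,0],[0,0,0]]}' >/dev/null
python3 -m jog '{"offset":[[-0.5,0,0],[-0.9,-0.08,0],[-0.9,-0.08,0]],"dr":[[0,0,0],[0,0,0],[0,0,0]]}' >/dev/null
python3 -m jog '{"offset":[[-0.5,0,0],[-0.88,-0.07,0],[-0.88,-0.07,0],[-0.88,-0.07,0]],"dr":[[0,0,0.032],[0,0,0.032],[0,0,0.032],[0,0,0.032]]}'
python3 - <<'E'
from fit import *
q=O["heatsink"][0];st();to("hs",[q[0],q[1],.024],q[2])
cv2.imwrite("pics/w2.png",cams.camera("wrist")[:,:,::-1])
E
```

```text
time: 17.45
ee_pos: [0.4346, -0.0791, 0.2494]
tcp_rot: [[0.134, 0.991, -0.0], [0.991, -0.134, 0.001], [0.001, -0.0, -1.0]]
contact_force: [-0.0, 0.3, 0.1]
grip_width: 0.899
gripper_force: 0.0
t 17.45 gp [ 0.4345 -0.0791  0.1804] phi 1.4368144261039373 w 82.7 f 0.0 F [-0.0012  0.3454  0.0635] q6 -0.050400823786303284
hs offset [-0.0198 -0.0043  1.5639] dr [-0.0001 -0.0001 -0.0001] | after turn, offset [-0.0187 -0.0048  1.5639]
```

View pics/w2.png

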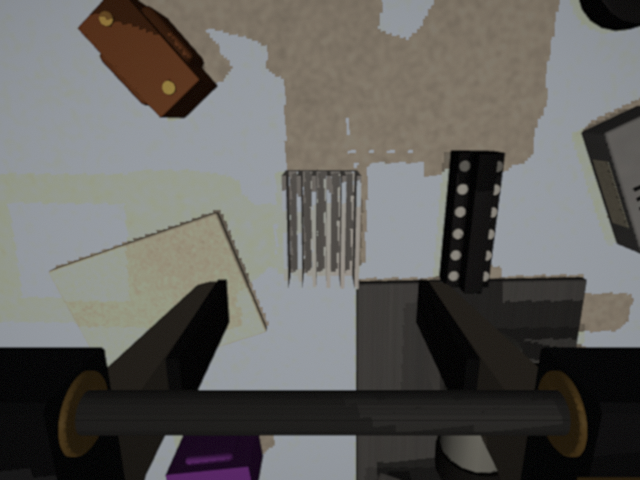

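The wrist view shows the heat sink aligned and centred between the fingers at u≈322, v 170–285. The strip's dot rows run from (464,166) to (453,276) on the left and from about (498,166) to (486,274) on the right.

```bash
python3 - <<'E'
from fit import *
P=[wworld(u,.024) for u in((464,166),(453,276),(498,166),(486,274))];print("strip",sum(P)/4,np.arctan2(*(P[1]-P[0])[1::-1]),O["strip"][0])
E
python3 -m jog '{"offset":[[-0.02,0,0.5],[-0.02,0,0.8],[-0.02,0,0.8]],"dr":[[0,0,0],[0,0,0],[0,0,0]]}' 0.85 40 >/dev/null
python3 -m jog '{"offset":[[0,0,0.4],[0,0,0.76],[0,0,0.76],[0,0,0.76]],"dr":[[0,0,0],[0,0,0],[0,0,0],[0,0,0]]}'
python3 -m jog '{"offset":[[0,0,0],[0,0,0],[0,0,0],[0,0,0],[0,0,0],[0,0,0]],"dr":[[0,0,0],[0,0,0],[0,0,0],[0,0,0],[0,0,0],[0,0,0]]}' 0.3 40
python3 -m jog '{"offset":[[0,0,-0.4],[0,0,-0.9],[0,0,-1],[0,0,-1]],"dr":[[0,0,0],[0,0,0],[0,0,0],[0,0,0]]}'
python3 - <<'E'
from fit import *
q=DROP["heatsink"];st();to("drop",[q[0],q[1],.032],O["box"][0][2]+np.pi/2)
E
```

```text
strip [ 0.5486 -0.0914  0.024 ] -1.7154418296560547 [ 0.5477 -0.0875 -1.7139]
time: 18.38
ee_pos: [0.4347, -0.0822, 0.0952]
tcp_rot: [[0.133, 0.991, 0.002], [0.991, -0.133, -0.0], [-0.0, 0.002, -1.0]]
contact_force: [0.1, -0.3, 0.4]
grip_width: 0.851
gripper_force: 0.0
time: 19.12
ee_pos: [0.434, -0.0825, 0.0945]
tcp_rot: [[0.134, 0.991, 0.001], [0.991, -0.134, -0.0], [-0.0, 0.001, -1.0]]
contact_force: [-1.9, 1.0, 10.7]
grip_width: 0.607
gripper_force: 40.0
time: 19.62
ee_pos: [0.4336, -0.0824, 0.1937]
tcp_rot: [[0.134, 0.991, 0.001], [0.991, -0.134, -0.0], [-0.0, 0.001, -1.0]]
contact_force: [-0.8, 0.4, -2.7]
grip_width: 0.608
gripper_force: 40.0
t 19.62 gp [ 0.4336 -0.0824  0.1247] phi 1.4363877907316303 w 55.9 f 39.999123215675354 F [-0.8346  0.3682 -2.6909] q6 -0.05677104379269828
drop offset [ 3.3718 -0.1364  0.9265] dr [ 0.0001  0.     -0.0318] | after turn, offset [3.3315 0.5365 0.9268]
```

```bash
python3 -m jog '{"offset":[[0.4,0,-0.2],[0.85,-0.03,-0.2],[0.85,-0.03,-0.2]],"dr":[[0,0,0],[0,0,0],[0,0,0]]}' >/dev/null
python3 -m jog '{"offset":[[0.5,0,0],[0.85,-0.03,0],[0.85,-0.03,0]],"dr":[[0,0,0],[0,0,0],[0,0,0]]}' >/dev/null
python3 -m jog '{"offset":[[0.5,0,0],[0.85,-0.03,0],[0.85,-0.03,0]],"dr":[[0,0,0],[0,0,0],[0,0,0]]}' >/dev/null
python3 -m jog '{"offset":[[0.5,0,0],[0.82,-0.03,0],[0.82,-0.03,0],[0.82,-0.03,0],[0.82,-0.03,0]],"dr":[[0,0,-0.032],[0,0,-0.032],[0,0,-0.032],[0,0,-0.032],[0,0,-0.032]]}'
python3 - <<'E'
from fit import *
q=DROP["heatsink"];st();to("drop",[q[0],q[1],.032],O["box"][0][2]+np.pi/2);moved(["strip","module"])
E
```

```text
time: 21.38
ee_pos: [0.4668, 0.2516, 0.2133]
tcp_rot: [[-0.065, 0.998, -0.001], [0.998, 0.065, -0.001], [-0.001, -0.001, -1.0]]
contact_force: [0.3, 0.6, -3.6]
grip_width: 0.605
gripper_force: 40.0
t 21.38 gp [0.4667 0.2516 0.1443] phi 1.6361723790475302 w 55.7 f 39.999091029167175 F [ 0.3053  0.6224 -3.5634] q6 0.4266279333651587
drop offset [ 0.0211 -0.0122  1.1233] dr [-0.0001  0.0001 -0.    ] | after turn, offset [ 0.0203 -0.0132  1.1233]
strip shift px 2 1 score 0.97
module shift px 0 0 score 1.0
```

```bash
python3 -m jog '{"offset":[[0,0,0.5],[0,0,0.9],[0,0,0.9]],"dr":[[0,0,0],[0,0,0],[0,0,0]]}' >/dev/null
python3 -m jog '{"offset":[[0,0,0.15],[0,0,0.22],[0,0,0.22],[0,0,0.22]],"dr":[[0,0,0],[0,0,0],[0,0,0],[0,0,0]]}' >/dev/null
python3 -m jog '{"offset":[[0,0,0],[0,0,0],[0,0,0],[0,0,0]],"dr":[[0,0,0],[0,0,0],[0,0,0],[0,0,0]]}' 0.74
python3 -m jog '{"offset":[[0,0,-0.4],[0,0,-1],[0,0,-1],[0,0,-1]],"dr":[[0,0,0],[0,0,0],[0,0,0],[0,0,0]]}'>/dev/null
python3 - <<'E'
from fit import *
moved(["strip","module"])
st();to("strip",[.5483,-.0905,.12],-1.715)
E
```

```text
time: 22.8
ee_pos: [0.4669, 0.2532, 0.1018]
tcp_rot: [[-0.067, 0.998, 0.0], [0.998, 0.067, 0.0], [0.0, 0.0, -1.0]]
contact_force: [-0.1, 0.1, 0.2]
grip_width: 0.744
gripper_force: 0.0
strip shift px 2 1 score 0.97
module shift px 0 0 score 1.0
t 23.35 gp [0.4662 0.2528 0.1318] phi 1.63753536334505 w 68.0 f 0.0 F [-0.2677  0.5578 -0.3414] q6 0.4273373822603448
strip offset [-3.4804  0.5893  0.1193] dr [-0.0002  0.0001  0.0336] | after turn, offset [-3.28    1.3048  0.1179]
```

```bash
python3 -m jog '{"offset":[[-0.4,0.1,-0.1],[-0.87,0.15,-0.1],[-0.87,0.15,-0.1]],"dr":[[0,0,0],[0,0,0],[0,0,0]]}' >/dev/null
python3 -m jog '{"offset":[[-0.5,0.1,0],[-0.87,0.15,0],[-0.87,0.15,0]],"dr":[[0,0,0],[0,0,0],[0,0,0]]}' >/dev/null
python3 -m jog '{"offset":[[-0.5,0.1,0],[-0.87,0.15,0],[-0.87,0.15,0]],"dr":[[0,0,0],[0,0,0],[0,0,0]]}' >/dev/null
python3 -m jog '{"offset":[[-0.5,0.1,0],[-0.87,0.14,0],[-0.87,0.14,0],[-0.87,0.14,0],[-0.87,0.14,0]],"dr":[[0,0,0.0336],[0,0,0.0336],[0,0,0.0336],[0,0,0.0336],[0,0,0.0336]]}'
python3 - <<'E'
from fit import *
st();to("strip",[.5483,-.0905,.022],-1.715)
im=np.ascontiguousarray(cams.camera("wrist")[:,:,::-1]);cv2.imwrite("pics/w3.png",im)
# strip template presence: dark fraction near the expected dots
s=ctrl.get_state();p=cams.camera_params("wrist");T=p["T_tool_cam"]
L=place([.5483,-.0905,-1.715],np.array([[-52.5,17,22],[52.5,17,22],[52.5,-17,22],[-52.5,-17,22]])/1e3)
q=((L-s["ee_pos"])@s["tcp_rot"]-T[:3,3])@T[:3,:3]@p["K"].T;q=q[:,:2]/q[:,2:];print(q)
m=np.zeros(im.shape[:2],np.uint8);cv2.fillPoly(m,[np.int32(q)],1);print("mean inside",im[m>0].mean())
E
```

```text
time: 25.1
ee_pos: [0.5487, -0.0885, 0.2114]
tcp_rot: [[0.142, 0.99, -0.001], [0.99, -0.142, 0.0], [0.0, -0.001, -1.0]]
contact_force: [0.3, -0.5, -0.7]
grip_width: 0.742
gripper_force: 0.0
t 25.1 gp [ 0.5487 -0.0885  0.1424] phi 1.4280386271695875 w 68.2 f 0.0 F [ 0.3193 -0.5499 -0.6929] q6 -0.020249731061147188
strip offset [-0.0207 -0.0002  1.2044] dr [-0.0001 -0.0001  0.0002] | after turn, offset [-0.0203 -0.0011  1.2044]
[[348.3933 162.5993]
 [345.8104 313.3345]
 [297.5647 313.3014]
 [295.0886 162.5601]]
mean inside 43.853304377448474
```

```bash
python3 -m jog '{"offset":[[-0.02,0,0.5],[-0.02,0,0.9],[-0.02,0,0.9]],"dr":[[0,0,0],[0,0,0],[0,0,0]]}' 0.65 40 >/dev/null
python3 -m jog '{"offset":[[0,0,0.2],[0,0,0.31],[0,0,0.31],[0,0,0.31]],"dr":[[0,0,0],[0,0,0],[0,0,0],[0,0,0]]}'
python3 -m jog '{"offset":[[0,0,0],[0,0,0],[0,0,0],[0,0,0],[0,0,0],[0,0,0]],"dr":[[0,0,0],[0,0,0],[0,0,0],[0,0,0],[0,0,0],[0,0,0]]}' 0.1 40
python3 -m jog '{"offset":[[0,0,-0.4],[0,0,-0.9],[0,0,-1],[0,0,-1]],"dr":[[0,0,0],[0,0,0],[0,0,0],[0,0,0]]}'
python3 - <<'E'
from fit import *
q=DROP["strip"];st();to("drop",[q[0],q[1],.03],O["box"][0][2]+np.pi/2)
E
```

```text
time: 26.02
ee_pos: [0.5492, -0.0921, 0.0917]
tcp_rot: [[0.144, 0.99, 0.001], [0.99, -0.144, -0.0], [-0.0, 0.001, -1.0]]
contact_force: [0.5, 0.4, 0.7]
grip_width: 0.649
gripper_force: 0.0
time: 26.78
ee_pos: [0.5488, -0.0921, 0.0909]
tcp_rot: [[0.144, 0.99, 0.0], [0.99, -0.144, -0.0], [-0.0, 0.0, -1.0]]
contact_force: [-1.4, 0.3, 5.1]
grip_width: 0.371
gripper_force: 40.0
time: 27.28
ee_pos: [0.5486, -0.0921, 0.1907]
tcp_rot: [[0.144, 0.99, 0.001], [0.99, -0.144, -0.0], [-0.0, 0.001, -1.0]]
contact_force: [-0.3, 0.5, -1.8]
grip_width: 0.363
gripper_force: 40.0
t 27.27 gp [ 0.5487 -0.0921  0.1217] phi 1.4264195659320347 w 33.4 f 39.99946653842926 F [-0.2527  0.4723 -1.8008] q6 -0.024556259992982235
drop offset [ 4.726  -0.2458  0.9164] dr [ 0.0001  0.     -0.0334] | after turn, offset [4.6734 0.7446 0.9167]
```

Next the strip goes to the box: five steps of 0.945, -0.05.

```bash
python3 -m jog '{"offset":[[0.4,0,-0.2],[0.9,-0.05,-0.3],[0.95,-0.05,-0.3]],"dr":[[0,0,0],[0,0,0],[0,0,0]]}' >/dev/null
python3 -m jog '{"offset":[[0.5,0,0],[0.95,-0.05,0],[0.95,-0.05,0]],"dr":[[0,0,0],[0,0,0],[0,0,0]]}' >/dev/null
python3 -m jog '{"offset":[[0.5,0,0],[0.95,-0.05,0],[0.95,-0.05,0]],"dr":[[0,0,0],[0,0,0],[0,0,0]]}' >/dev/null
python3 -m jog '{"offset":[[0.5,0,0],[0.95,-0.05,0],[0.95,-0.05,0]],"dr":[[0,0,0],[0,0,0],[0,0,0]]}' >/dev/null
python3 -m jog '{"offset":[[0.5,0,0],[0.93,-0.05,0],[0.93,-0.05,0],[0.93,-0.05,0],[0.93,-0.05,0]],"dr":[[0,0,-0.0334],[0,0,-0.0334],[0,0,-0.0334],[0,0,-0.0334],[0,0,-0.0334]]}'
python3 - <<'E'
from fit import *
q=DROP["strip"];st();to("drop",[q[0],q[1],.03],O["box"][0][2]+np.pi/2);moved(["module"])
E
```

```text
time: 29.4
ee_pos: [0.5922, 0.3774, 0.2204]
tcp_rot: [[-0.064, 0.998, -0.001], [0.998, 0.064, -0.001], [-0.001, -0.001, -1.0]]
contact_force: [-0.6, -0.2, -0.8]
grip_width: 0.369
gripper_force: 40.0
t 29.4 gp [0.5922 0.3773 0.1514] phi 1.6345783083524146 w 33.9 f 39.999452233314514 F [-0.6333 -0.2397 -0.8279] q6 0.50189064059277
drop offset [0.0183 0.0037 1.2135] dr [-0.0001  0.0002 -0.0003] | after turn, offset [0.0171 0.0027 1.2135]
module shift px 0 0 score 1.0
```

```bash
python3 -m jog '{"offset":[[0,0,0.5],[0,0,0.9],[0,0,0.9]],"dr":[[0,0,0],[0,0,0],[0,0,0]]}' >/dev/null
python3 -m jog '{"offset":[[0,0,0.15],[0,0,0.31],[0,0,0.31],[0,0,0.31]],"dr":[[0,0,0],[0,0,0],[0,0,0],[0,0,0]]}' >/dev/null
python3 -m jog '{"offset":[[0,0,0],[0,0,0],[0,0,0],[0,0,0]],"dr":[[0,0,0],[0,0,0],[0,0,0],[0,0,0]]}' 0.55
python3 -m jog '{"offset":[[0,0,-0.4],[0,0,-1],[0,0,-1],[0,0,-1]],"dr":[[0,0,0],[0,0,0],[0,0,0],[0,0,0]]}'>/dev/null
python3 -m jog '{"offset":[[-0.4,0,-0.2],[-0.95,0.2,-0.2],[-0.95,0.2,-0.2]],"dr":[[0,0,0],[0,0,0],[0,0,0]]}' 0.75 >/dev/null
python3 -m jog '{"offset":[[-0.4,0,0],[-0.95,0.2,0],[-0.95,0.2,0]],"dr":[[0,0,0],[0,0,0],[0,0,0]]}' >/dev/null
python3 -m jog '{"offset":[[-0.4,0,0],[-0.95,0.2,0],[-0.95,0.2,0],[-0.95,0.2,0]],"dr":[[0,0,0],[0,0,0],[0,0,0],[0,0,0]]}' >/dev/null
python3 - <<'E'
from fit import *
moved(["module"])
q=O["module"][0];st();to("mod",[q[0],q[1],.15],q[2])
E
```

```text
time: 30.82
ee_pos: [0.5921, 0.3796, 0.0998]
tcp_rot: [[-0.065, 0.998, 0.0], [0.998, 0.065, 0.0], [0.0, 0.0, -1.0]]
contact_force: [-0.3, 0.4, -0.5]
grip_width: 0.549
gripper_force: 0.0
module shift px 0 0 score 1.0
t 32.62 gp [0.6696 0.1008 0.1498] phi 1.6370821124698707 w 69.0 f 0.0 F [-0.531  -0.603   0.5779] q6 0.08027456866367451
mod offset [-1.7828 -0.0825 -0.0025] dr [-0.0002 -0.0001 -0.0383] | after turn, offset [-1.7117 -0.505  -0.0018]
```

View pics/last.png

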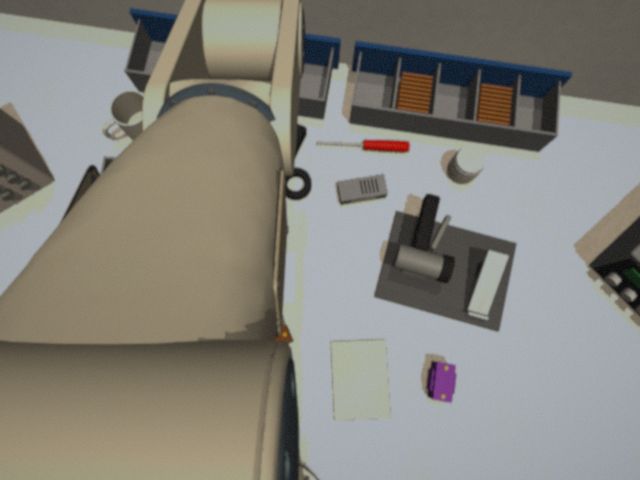

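The top view shows the module untouched at (362,188), with the arm hiding the box.

```bash
python3 -m jog '{"offset":[[-0.4,-0.02,0],[-0.89,-0.04,0],[-0.89,-0.04,0]],"dr":[[0,0,0],[0,0,0],[0,0,0]]}' >/dev/null
python3 -m jog '{"offset":[[-0.5,-0.02,0],[-0.89,-0.04,0],[-0.89,-0.04,0],[-0.89,-0.04,0],[-0.89,-0.04,0]],"dr":[[0,0,-0.038],[0,0,-0.038],[0,0,-0.038],[0,0,-0.038],[0,0,-0.038]]}' >/dev/null
python3 - <<'E'
from fit import *
q=O["module"][0];st();to("mod",[q[0],q[1],.022],q[2])
im=np.ascontiguousarray(cams.camera("wrist")[:,:,::-1])
s=ctrl.get_state();p=cams.camera_params("wrist");T=p["T_tool_cam"]
for z in(0,30):
  L=place(q,np.array([[-50,22.5,z],[50,22.5,z],[50,-22.5,z],[-50,-22.5,z]])/1e3)
  u=((L-s["ee_pos"])@s["tcp_rot"]-T[:3,3])@T[:3,:3]@p["K"].T;u=u[:,:2]/u[:,2:]
  cv2.polylines(im,[np.int32(u)],True,(0,0,255),1)
cv2.imwrite("pics/w4.png",im)
E
```

```text
t 33.62 gp [ 0.6742 -0.077   0.1506] phi 1.8763517944824044 w 68.8 f 0.0 F [0.4189 0.0417 0.4997] q6 -0.42188883610070693
mod offset [-0.0037 -0.0104  1.2863] dr [-0.     -0.0001 -0.0002] | after turn, offset [-0.0031 -0.0105  1.2863]
```

View pics/w4.png

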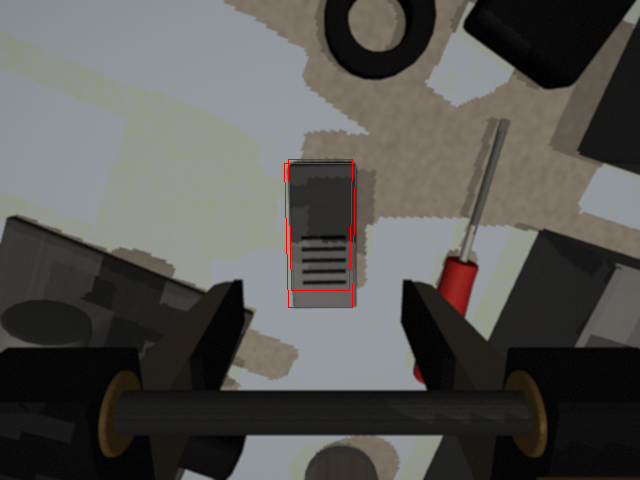

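The overlay matches the module (u 287–356, v 160–308), so I'm grasping it.

```bash
python3 -m jog '{"offset":[[0,-0.01,0.5],[0,-0.01,0.9],[0,-0.01,0.9]],"dr":[[0,0,0],[0,0,0],[0,0,0]]}' 0.75 40 >/dev/null
python3 -m jog '{"offset":[[0,0,0.2],[0,0,0.38],[0,0,0.38],[0,0,0.38]],"dr":[[0,0,0],[0,0,0],[0,0,0],[0,0,0]]}'
python3 -m jog '{"offset":[[0,0,0],[0,0,0],[0,0,0],[0,0,0],[0,0,0],[0,0,0]],"dr":[[0,0,0],[0,0,0],[0,0,0],[0,0,0],[0,0,0],[0,0,0]]}' 0.2 40
python3 -m jog '{"offset":[[0,0,-0.4],[0,0,-0.9],[0,0,-1],[0,0,-1]],"dr":[[0,0,0],[0,0,0],[0,0,0],[0,0,0]]}' >/dev/null
python3 -m jog '{"offset":[[0,0,-0.4],[0,0,-0.7],[0,0,-0.8],[0,0,-0.8]],"dr":[[0,0,0],[0,0,0],[0,0,0],[0,0,0]]}'
python3 - <<'E'
from fit import *
q=O["station"][0];st()
c,s=np.cos(np.radians(25)),np.sin(np.radians(25))
def rest(x,z): return place(q,[[x*c-z*s,0,.05+x*s+z*c]])[0]
for x,z in((-.008,.022),(-.008,.025),(-.008,.10)): 
  for phi in(q[2],): print(rest(x,z));to("rest %g"%z,rest(x,z),phi,np.radians(25))
to("rest flipped",rest(-.008,.1),q[2]+np.pi,-np.radians(25))
E
```

```text
time: 34.55
ee_pos: [0.6736, -0.0794, 0.0921]
tcp_rot: [[-0.299, 0.954, 0.001], [0.954, 0.299, -0.0], [-0.0, 0.001, -1.0]]
contact_force: [0.1, 0.6, -0.1]
grip_width: 0.749
gripper_force: 0.0
time: 35.3
ee_pos: [0.6736, -0.0794, 0.0922]
tcp_rot: [[-0.3, 0.954, 0.001], [0.954, 0.3, -0.0], [-0.0, 0.001, -1.0]]
contact_force: [0.6, 0.9, 5.2]
grip_width: 0.491
gripper_force: 39.9
time: 36.3
ee_pos: [0.6728, -0.0793, 0.2702]
tcp_rot: [[-0.3, 0.954, -0.002], [0.954, 0.3, 0.0], [0.001, -0.002, -1.0]]
contact_force: [-0.2, -0.6, -2.5]
grip_width: 0.486
gripper_force: 39.9
t 36.3 gp [ 0.6727 -0.0792  0.2012] phi 1.875013189528142 w 44.7 f 39.94482100009918 F [-0.1555 -0.6371 -2.4852] q6 -0.4236740080413127
[ 0.496  -0.3485  0.0666]
rest 0.022 offset [-1.9269 -2.7601  1.4139] dr [-0.0685  0.0454  0.3077] | after turn, offset [-2.2248  2.848   0.5194]
[ 0.4947 -0.3484  0.0693]
rest 0.025 offset [-1.922  -2.7718  1.3868] dr [-0.0685  0.0454  0.3077] | after turn, offset [-2.2248  2.848   0.4894]
[ 0.4632 -0.3454  0.1372]
rest 0.1 offset [-1.7984 -3.0649  0.7076] dr [-0.0685  0.0454  0.3077] | after turn, offset [-2.2248  2.848  -0.2606]
rest flipped offset [-1.7984 -3.0649  0.7076] dr [-0.0408 -0.0615 -0.1834] | after turn, offset [ 2.2248 -2.848  -0.2606]
```

```bash
python3 -m jog '{"offset":[[0,0,0],[0,0,0],[0,0,0],[0,0,0],[0,0,0],[0,0,0],[0,0,0],[0,0,0],[0,0,0],[0,0,0],[0,0,0],[0,0,0],[0,0,0],[0,0,0]],"dr":[[0,0,0.3135],[0,0,0.3135],[0,0,0.3135],[0,0,0.3135],[0,0,0.3135],[0,0,0.3135],[0,0,0.3135],[0,0,0.3135],[0,0,0.3135],[0,0,0.3135],[0,0,0.3135],[0,0,0.3135],[0,0,0.3135],[0,0,0.3135]]}'
python3 -m jog '{"offset":[[-0.3,0.4,-0.2],[-0.62,0.9,-0.2],[-0.62,0.95,-0.2]],"dr":[[0,0,0],[0,0,0],[0,0,0]]}' >/dev/null
python3 -m jog '{"offset":[[-0.3,0.4,0],[-0.62,0.9,0],[-0.62,0.95,0]],"dr":[[0,0,0],[0,0,0],[0,0,0]]}' >/dev/null
python3 -m jog '{"offset":[[-0.3,0.4,0],[-0.6,0.9,0],[-0.6,0.95,0],[-0.6,0.95,0]],"dr":[[0,0,0],[0,0,0],[0,0,0],[0,0,0]]}'
python3 - <<'E'
from fit import *
q=O["station"][0];st()
c,s=np.cos(np.radians(25)),np.sin(np.radians(25))
def rest(x,z): return place(q,[[x*c-z*s,0,.05+x*s+z*c]])[0]
to("rest .1",rest(-.008,.1),q[2],np.radians(25));print(ctrl.get_state()["qpos"])
E
```

```text
time: 38.05
ee_pos: [0.6731, -0.0793, 0.2711]
tcp_rot: [[0.996, -0.093, -0.001], [-0.093, -0.996, 0.0], [-0.001, -0.0, -1.0]]
contact_force: [-0.5, 0.6, -2.1]
grip_width: 0.487
gripper_force: 39.9
time: 39.3
ee_pos: [0.4642, -0.3453, 0.2917]
tcp_rot: [[0.995, -0.095, 0.001], [-0.095, -0.995, 0.0], [0.001, -0.0, -1.0]]
contact_force: [0.3, 0.0, -1.7]
grip_width: 0.488
gripper_force: 39.9
t 39.3 gp [ 0.4642 -0.3453  0.2227] phi -0.09520293287066732 w 44.9 f 39.944854974746704 F [ 0.2781  0.0094 -1.7319] q6 1.0229804154479414
rest .1 offset [-0.3023  0.002   0.9188] dr [-0.0001  0.0693 -0.0001] | after turn, offset [-0.6617  0.0015  0.7055]
[-0.6426  0.292   1.7464  0.0009  1.1027  1.023 ]
```

```bash
python3 -m jog '{"offset":[[-0.1,0,0.1],[-0.2,0,0.3],[-0.3,0,0.5],[-0.3,0,0.5],[-0.3,0,0.5],[-0.3,0,0.5]],"dr":[[0,0.02,0],[0,0.04,0],[0,0.0694,0],[0,0.0694,0],[0,0.0694,0],[0,0.0694,0]]}'
python3 - <<'E'
from fit import *
q=O["station"][0];st()
c,s=np.cos(np.radians(25)),np.sin(np.radians(25))
def rest(x,z): return place(q,[[x*c-z*s,0,.05+x*s+z*c]])[0]
to("rest .1",rest(-.008,.1),q[2],np.radians(25));to("rest .022",rest(-.008,.022),q[2],np.radians(25));print(ctrl.get_state()["qpos"])
cv2.imwrite("pics/w5.png",cams.camera("wrist")[:,:,::-1])
E
```

```text
time: 40.05
ee_pos: [0.4346, -0.3424, 0.2422]
tcp_rot: [[0.902, -0.093, 0.421], [-0.084, -0.996, -0.039], [0.423, 0.0, -0.906]]
contact_force: [0.2, 0.0, -2.4]
grip_width: 0.484
gripper_force: 39.9
t 40.05 gp [ 0.4636 -0.3451  0.1797] phi -0.09286343984842499 w 44.5 f 39.945019483566284 F [ 0.2231  0.0475 -2.3615] q6 0.4715218696661015
rest .1 offset [-0.183   0.0026  0.383 ] dr [-0.0001  0.      0.0003] | after turn, offset [-0.1831  0.0027  0.383 ]
rest .022 offset [-0.183  0.003  1.163] dr [-0.0001  0.      0.0003] | after turn, offset [-0.1831  0.0027  1.163 ]
[-0.8059  0.2109  2.0547  0.5119  0.599   0.4715]
```

View pics/w5.png

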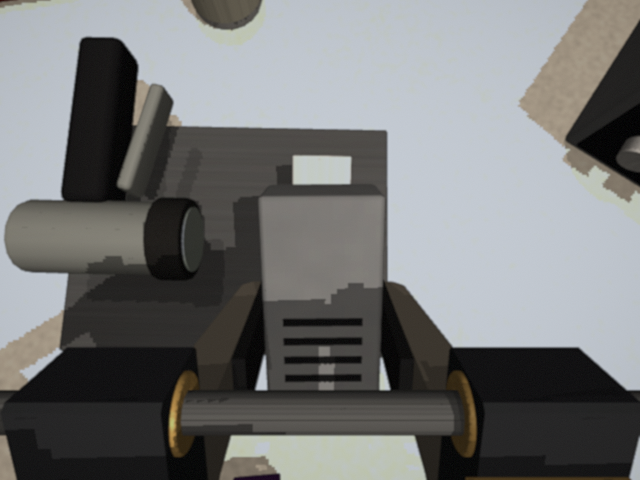

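The module is held square and the rest's upper edge shows at (293,156)–(351,156), centred on the module. I'll check that edge against the model, since it sets the along-slope position.

```bash
python3 - <<'E'
from fit import *
q=O["station"][0]
c,s=np.cos(np.radians(25)),np.sin(np.radians(25))
a=wworld((293,156),.05+.065*s);b=wworld((351,156),.05+.065*s);print(a,b,(a+b)/2)
print(place(q,[[.065*c,0,.0775]]), "width",np.linalg.norm(a-b))
E
python3 -m jog '{"offset":[[-0.1,0,0.3],[-0.18,0,0.7],[-0.18,0,0.9],[-0.18,0,0.9]],"dr":[[0,0,0],[0,0,0],[0,0,0],[0,0,0]]}'
python3 -m jog '{"offset":[[0,0,0.1],[0,0,0.2],[0,0,0.22],[0,0,0.22],[0,0,0.22]],"dr":[[0,0,0],[0,0,0],[0,0,0],[0,0,0],[0,0,0]]}'
```

```text
[ 0.5714 -0.3352  0.0775] [ 0.5678 -0.3742  0.0775] [ 0.5696 -0.3547  0.0775]
[[ 0.5711 -0.3557  0.0775]] width 0.03915859792047221
time: 40.6
ee_pos: [0.4556, -0.3443, 0.1514]
tcp_rot: [[0.903, -0.093, 0.419], [-0.085, -0.996, -0.038], [0.421, -0.001, -0.907]]
contact_force: [-0.2, 0.3, -1.2]
grip_width: 0.487
gripper_force: 39.9
time: 41.22
ee_pos: [0.4641, -0.3458, 0.1328]
tcp_rot: [[0.902, -0.095, 0.421], [-0.086, -0.996, -0.04], [0.423, 0.0, -0.906]]
contact_force: [0.4, 0.1, -1.5]
grip_width: 0.488
gripper_force: 39.9
```

```bash
python3 -m jog '{"offset":[[0,0,0.02],[0,0,0.02],[0,0,0.02]],"dr":[[0,0,0],[0,0,0],[0,0,0]]}' | grep -E "ee_pos|contact"
python3 -m jog '{"offset":[[0,0,0.02],[0,0,0.02],[0,0,0.02]],"dr":[[0,0,0],[0,0,0],[0,0,0]]}' | grep -E "ee_pos|contact"
python3 -m jog '{"offset":[[0,0,0.01],[0,0,0.01],[0,0,0.01]],"dr":[[0,0,0],[0,0,0],[0,0,0]]}' | grep -E "ee_pos|contact"
```

```text
ee_pos: [0.4649, -0.3458, 0.1308]
contact_force: [0.2, 0.2, -1.4]
ee_pos: [0.4654, -0.3457, 0.1301]
contact_force: [-13.2, 4.7, 20.0]
ee_pos: [0.4654, -0.3457, 0.13]
contact_force: [-23.5, 7.2, 35.6]
```

```bash
python3 -m jog '{"offset":[[0,0,-0.025],[0,0,-0.025],[0,0,-0.025]],"dr":[[0,0,0],[0,0,0],[0,0,0]]}' | grep -E "ee_pos|contact"
python3 -m jog '{"offset":[[0,0,0],[0,0,0],[0,0,0],[0,0,0],[0,0,0]],"dr":[[0,0,0],[0,0,0],[0,0,0],[0,0,0],[0,0,0]]}' 0.7
python3 -m jog '{"offset":[[0,0,-0.3],[0,0,-0.6],[0,0,-0.9],[0,0,-0.9]],"dr":[[0,0,0],[0,0,0],[0,0,0],[0,0,0]]}'
python3 - <<'E'
from fit import *
cv2.imwrite("pics/w6.png",cams.camera("wrist")[:,:,::-1]);st();print(ctrl.get_state()["tcp_rot"],ctrl.get_state()["ee_pos"])
E
```

```text
ee_pos: [0.4652, -0.3458, 0.1301]
contact_force: [-1.1, 0.0, 1.3]
time: 43.35
ee_pos: [0.4652, -0.3458, 0.1303]
tcp_rot: [[0.902, -0.095, 0.421], [-0.086, -0.996, -0.04], [0.422, 0.0, -0.906]]
contact_force: [0.1, -0.5, 0.1]
grip_width: 0.701
gripper_force: 0.0
time: 43.85
ee_pos: [0.4274, -0.3429, 0.2138]
tcp_rot: [[0.901, -0.095, 0.423], [-0.085, -0.995, -0.043], [0.425, 0.002, -0.905]]
contact_force: [0.9, 0.4, 0.2]
grip_width: 0.698
gripper_force: 0.0
t 43.9 gp [ 0.4566 -0.3454  0.1501] phi -0.09447038524582743 w 64.4 f 0.0 F [-0.4297  0.3578  0.2714] q6 0.38733494579814937
[[ 0.9017 -0.095   0.4218]
 [-0.0854 -0.9955 -0.0415]
 [ 0.4238  0.0014 -0.9058]] [ 0.4275 -0.3426  0.2126]
```

View pics/w6.png

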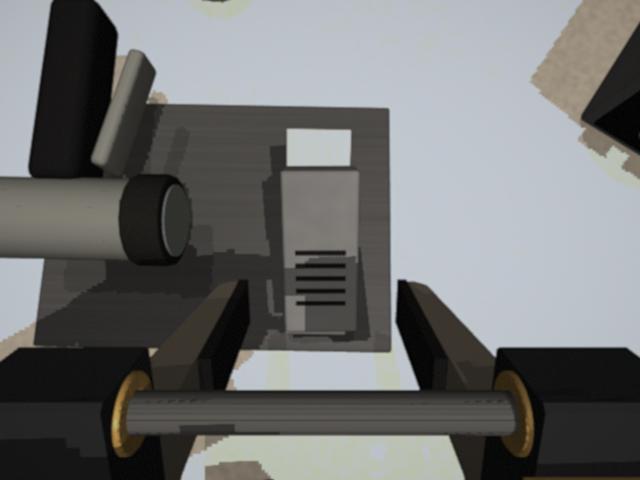

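The module lies flat and straight on the rest, with its low end at the lip (u 282–358, v 168–335). Next I'll level the tool, rise, and check the box from above.

```bash
python3 -m jog '{"offset":[[0,0,-0.3],[0,0,-0.5],[0,0,-0.5],[0,0,-0.5],[0,0,-0.5],[0,0,-0.5]],"dr":[[0,0,0],[0,-0.02,0],[0,-0.05,0],[0,-0.0694,0],[0,-0.0694,0],[0,-0.0694,0]]}' 1 30
python3 - <<'E'
from fit import *
q=O["station"][0];st()
to("grip",place(q,[[.08,.1435,.2]])[0],q[2]);
a=np.ascontiguousarray(cams.camera("top")[:,:,::-1]);cv2.imwrite("pics/t2.png",a)
b=np.ascontiguousarray(cams.camera("scene")[:,:,::-1]);cv2.imwrite("pics/s2.png",b)
cv2.imwrite("pics/box1.png",np.hstack([cv2.resize(a[145:310,70:250],(436,400)),cv2.resize(b[280:460,310:520],(360,309))] if 0 else [cv2.resize(a[145:310,70:250],(436,400),interpolation=2),cv2.resize(b[280:460,310:474],(364,400),interpolation=2)]))
E
```

```text
time: 44.65
ee_pos: [0.4061, -0.3395, 0.2559]
tcp_rot: [[0.996, -0.094, 0.001], [-0.094, -0.996, 0.002], [0.001, -0.002, -1.0]]
contact_force: [-0.5, -0.3, 0.8]
grip_width: 1.0
gripper_force: 0.0
t 44.65 gp [ 0.4062 -0.3394  0.1869] phi -0.09392796992312637 w 92.0 f 0.0 F [-0.5074 -0.3249  0.8131] q6 0.9630262170457395
grip offset [ 1.8697 -1.429  -0.1264] dr [-0.0003 -0.0002  0.0001] | after turn, offset [ 1.8682 -1.4305 -0.1312]
```

View pics/box1.png

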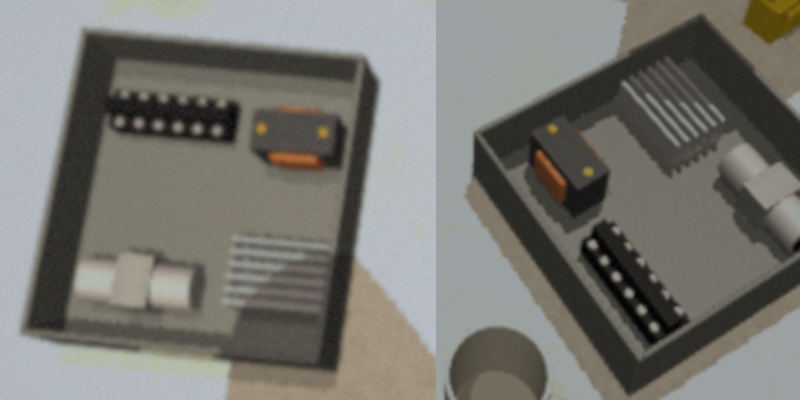

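All four parts are in the box: strip (173,115), transformer (297,137), capacitor (135,283) and heat sink (280,272). The middle row is free for the module. Next I move over the scanner grip and check its position with a wrist-image intensity profile.

```bash
python3 -m jog '{"offset":[[0.3,-0.3,-0.2],[0.8,-0.7,-0.2],[0.94,-0.71,-0.2],[0.94,-0.71,-0.2]],"dr":[[0,0,0],[0,0,0],[0,0,0],[0,0,0]]}' >/dev/null
python3 -m jog '{"offset":[[0.4,-0.4,0],[0.8,-0.7,0],[0.93,-0.72,0],[0.93,-0.72,0],[0.93,-0.72,0]],"dr":[[0,0,0],[0,0,0],[0,0,0],[0,0,0],[0,0,0]]}'
python3 - <<'E'
from fit import *
q=O["station"][0];st();to("grip",place(q,[[.08,.1435,.08]])[0],q[2])
im=cv2.cvtColor(cams.camera("wrist"),cv2.COLOR_RGB2GRAY);s=ctrl.get_state();p=cams.camera_params("wrist");T=p["T_tool_cam"]
for x,z in((.11,.095),(.125,.095)):
  Y=np.arange(.10,.20,.0025);L=place(q,np.c_[0*Y+x,Y,0*Y+z])
  u=((L-s["ee_pos"])@s["tcp_rot"]-T[:3,3])@T[:3,:3]@p["K"].T;u=u[:,:2]/u[:,2:]
  v=cv2.remap(im,u[:,0:1].astype(np.float32),u[:,1:2].astype(np.float32),1).ravel()
  print(u[0],u[-1]);print([(round(a*1e3,1),int(b)) for a,b in zip(Y,v)])
cv2.imwrite("pics/w7.png",im)
E
```

```text
time: 45.88
ee_pos: [0.6043, -0.2167, 0.2769]
tcp_rot: [[0.995, -0.096, -0.001], [-0.096, -0.995, 0.0], [-0.001, 0.0, -1.0]]
contact_force: [-0.2, -1.5, 0.6]
grip_width: 1.005
gripper_force: 0.0
t 45.88 gp [ 0.6043 -0.2167  0.2079] phi -0.09614056257311834 w 92.4 f 0.0 F [-0.1981 -1.5113  0.6347] q6 1.3205372252008671
grip offset [ 0.0129 -0.0205  1.2793] dr [ 0.      0.0002 -0.0002] | after turn, offset [ 0.0114 -0.0205  1.2793]
[388.506  194.4624] [234.5104 194.7514]
[(np.float64(100.0), 75), (np.float64(102.5), 75), (np.float64(105.0), 75), (np.float64(107.5), 76), (np.float64(110.0), 75), (np.float64(112.5), 75), (np.float64(115.0), 72), (np.float64(117.5), 73), (np.float64(120.0), 74), (np.float64(122.5), 74), (np.float64(125.0), 74), (np.float64(127.5), 75), (np.float64(130.0), 75), (np.float64(132.5), 46), (np.float64(135.0), 33), (np.float64(137.5), 8), (np.float64(140.0), 13), (np.float64(142.5), 15), (np.float64(145.0), 13), (np.float64(147.5), 15), (np.float64(150.0), 15), (np.float64(152.5), 16), (np.float64(155.0), 15), (np.float64(157.5), 16), (np.float64(160.0), 15), (
[... 746 characters left out ...]
.0), 177), (np.float64(132.5), 149), (np.float64(135.0), 102), (np.float64(137.5), 9), (np.float64(140.0), 12), (np.float64(142.5), 15), (np.float64(145.0), 20), (np.float64(147.5), 36), (np.float64(150.0), 34), (np.float64(152.5), 32), (np.float64(155.0), 31), (np.float64(157.5), 29), (np.float64(160.0), 25), (np.float64(162.5), 16), (np.float64(165.0), 120), (np.float64(167.5), 154), (np.float64(170.0), 151), (np.float64(172.5), 144), (np.float64(175.0), 147), (np.float64(177.5), 163), (np.float64(180.0), 162), (np.float64(182.5), 158), (np.float64(185.0), 161), (np.float64(187.5), 182), (np.float64(190.0), 189), (np.float64(192.5), 191), (np.float64(195.0), 192), (np.float64(197.5), 191)]
```

The profile puts the grip at y 136–164.5 in station axes, which matches. Descending and squeezing.

```bash
python3 -m jog '{"offset":[[0.01,-0.02,0.4],[0.01,-0.02,0.7],[0.01,-0.02,0.7]],"dr":[[0,0,0],[0,0,0],[0,0,0]]}' 1 25 | grep contact
python3 -m jog '{"offset":[[0,0,0.3],[0,0,0.58],[0,0,0.58],[0,0,0.58]],"dr":[[0,0,0],[0,0,0],[0,0,0],[0,0,0]]}'
python3 -m jog '{"offset":[[0,0,0],[0,0,0],[0,0,0]],"dr":[[0,0,0],[0,0,0],[0,0,0]]}' 0.67 25 | grep -E "gri|con"
python3 -m jog '{"offset":[[0,0,0],[0,0,0]],"dr":[[0,0,0],[0,0,0]]}' 0.3 25 | grep -E "gri|con"
python3 -m jog '{"offset":[[0,0,0],[0,0,0]],"dr":[[0,0,0],[0,0,0]]}' 0.3 25 | grep -E "gri|con"
python3 -m jog '{"offset":[[0,0,0],[0,0,0]],"dr":[[0,0,0],[0,0,0]]}' 0.3 25 | grep -E "gri|con"
python3 -m jog '{"offset":[[0,0,0],[0,0,0],[0,0,0],[0,0,0]],"dr":[[0,0,0],[0,0,0],[0,0,0],[0,0,0]]}' 1 25 | grep -E "gri|con"
```

```text
contact_force: [-0.4, 0.5, 0.1]
time: 46.8
ee_pos: [0.6078, -0.2142, 0.1511]
tcp_rot: [[0.995, -0.095, 0.002], [-0.095, -0.995, -0.001], [0.002, 0.001, -1.0]]
contact_force: [0.7, 0.4, -0.4]
grip_width: 1.001
gripper_force: 0.0
contact_force: [3.0, -4.8, -0.2]
grip_width: 0.696
gripper_force: 1.8
contact_force: [2.7, -6.5, -0.7]
grip_width: 0.477
gripper_force: 3.4
contact_force: [3.5, -3.9, 0.3]
grip_width: 0.463
gripper_force: 24.9
contact_force: [4.6, -3.0, 0.5]
grip_width: 0.463
gripper_force: 24.9
contact_force: [0.5, 0.8, -0.6]
grip_width: 0.875
gripper_force: 0.0
```

The trigger went home (42.6 mm at 25 N, about 0.5 s) and is released. Now back to the module.

```bash
python3 -m jog '{"offset":[[0,0,-0.4],[0,0,-0.9],[0,0,-1],[0,0,-1]],"dr":[[0,0,0],[0,0,0],[0,0,0],[0,0,0]]}' 1 40 >/dev/null
python3 -m jog '{"offset":[[-0.3,0.3,-0.3],[-0.7,0.6,-0.3],[-0.97,0.71,-0.3],[-0.97,0.71,-0.3]],"dr":[[0,0,0],[0,0,0],[0,0,0],[0,0,0]]}' >/dev/null
python3 -m jog '{"offset":[[-0.3,0.3,0],[-0.7,0.6,0],[-0.93,0.71,0],[-0.93,0.71,0],[-0.93,0.71,0],[-0.93,0.71,0]],"dr":[[0,0.02,0],[0,0.04,0],[0,0.0694,0],[0,0.0694,0],[0,0.0694,0],[0,0.0694,0]]}' 0.75
python3 - <<'E'
from fit import *
R=np.array([[.902,-.095,.421],[-.086,-.996,-.04],[.422,0,-.906]]);E0=np.array([.4652,-.3458,.1303])
q=O["station"][0];st();to("mod",E0+R@GP,q[2],np.radians(25))
s=ctrl.get_state();im=np.ascontiguousarray(cams.camera("wrist")[:,:,::-1]);p=cams.camera_params("wrist");T=p["T_tool_cam"]
c,sn=np.cos(np.radians(25)),np.sin(np.radians(25))
L=np.array([[x*c-.03*sn,y,.05+x*sn+.03*c] for x,y in((-.058,-.0225),(.042,-.0225),(.042,.0225),(-.058,.0225))])
u=((place(q,L)-s["ee_pos"])@s["tcp_rot"]-T[:3,3])@T[:3,:3]@p["K"].T;u=u[:,:2]/u[:,2:]
cv2.polylines(im,[np.int32(u)],True,(0,0,255),1);cv2.imwrite("pics/w8.png",im)
E
```

```text
time: 50.18
ee_pos: [0.4055, -0.3369, 0.2789]
tcp_rot: [[0.903, -0.094, 0.42], [-0.085, -0.996, -0.039], [0.422, -0.001, -0.907]]
contact_force: [-0.4, 0.3, -0.3]
grip_width: 0.751
gripper_force: 0.0
t 50.17 gp [ 0.4345 -0.3396  0.2163] phi -0.09410292613891322 w 69.1 f 0.0 F [-0.3617  0.3151 -0.342 ] q6 0.49073923187079765
mod offset [-0.0794  0.0331  1.6012] dr [-0.0001  0.0002  0.0001] | after turn, offset [-0.0813  0.0317  1.6011]
```

View pics/w8.png

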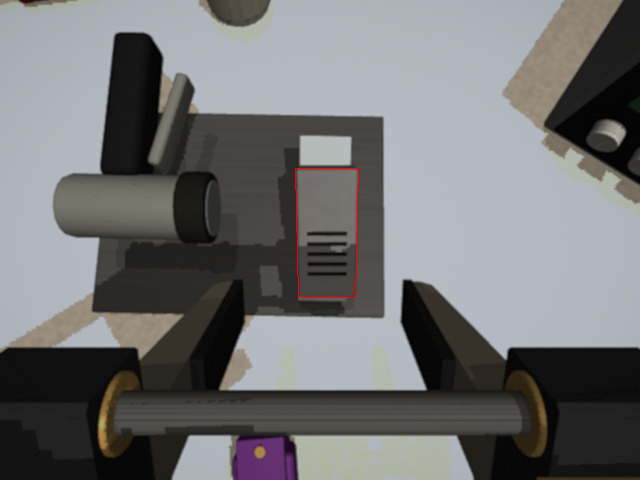

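The module is still in place on the rest and matches the overlay. Picking it up.

```bash
python3 -m jog '{"offset":[[-0.08,0.03,0.4],[-0.08,0.03,0.9],[-0.08,0.03,0.9]],"dr":[[0,0,0],[0,0,0],[0,0,0]]}' 0.75 40 >/dev/null
python3 -m jog '{"offset":[[0,0,0.3],[0,0,0.6],[0,0,0.7],[0,0,0.7]],"dr":[[0,0,0],[0,0,0],[0,0,0],[0,0,0]]}'
python3 -m jog '{"offset":[[0,0,0],[0,0,0],[0,0,0],[0,0,0],[0,0,0],[0,0,0]],"dr":[[0,0,0],[0,0,0],[0,0,0],[0,0,0],[0,0,0],[0,0,0]]}' 0.2 40
python3 -m jog '{"offset":[[0,0,-0.4],[0,0,-0.9],[0,0,-1],[0,0,-1]],"dr":[[0,0,0],[0,0,0],[0,0,0],[0,0,0]]}' >/dev/null
python3 -m jog '{"offset":[[0,0,-0.3],[0,0,-0.5],[0,0,-0.5],[0,0,-0.5],[0,0,-0.5]],"dr":[[0,-0.02,0],[0,-0.04,0],[0,-0.0694,0],[0,-0.0694,0],[0,-0.0694,0]]}'
python3 - <<'E'
from fit import *
q=DROP["module"];st();to("drop",[q[0],q[1],.2],O["box"][0][2]+np.pi/2)
E
```

```text
time: 51.1
ee_pos: [0.4647, -0.3457, 0.1316]
tcp_rot: [[0.902, -0.094, 0.421], [-0.085, -0.996, -0.039], [0.423, -0.0, -0.906]]
contact_force: [0.3, 0.2, 1.3]
grip_width: 0.748
gripper_force: 0.0
time: 51.85
ee_pos: [0.4643, -0.346, 0.1316]
tcp_rot: [[0.902, -0.095, 0.421], [-0.086, -0.996, -0.041], [0.423, 0.001, -0.906]]
contact_force: [-3.5, -0.0, 7.7]
grip_width: 0.485
gripper_force: 40.0
time: 52.98
ee_pos: [0.4013, -0.3388, 0.2649]
tcp_rot: [[0.996, -0.093, 0.002], [-0.093, -0.996, 0.003], [0.002, -0.003, -1.0]]
contact_force: [0.0, 1.2, -2.1]
grip_width: 0.483
gripper_force: 40.0
t 52.98 gp [ 0.4014 -0.3386  0.1959] phi -0.09336074844231439 w 44.4 f 39.96929883956909 F [ 0.0228  1.2012 -2.1395] q6 0.9564792748153744
drop offset [ 0.4925 -7.2078 -0.02  ] dr [-0.0006  0.0001  0.2247] | after turn, offset [-7.0391 -1.626  -0.0412]
```

```bash
python3 -m jog '{"offset":[[0,0,0],[0,0,0],[0,0,0],[0,0,0],[0,0,0],[0,0,0],[0,0,0],[0,0,0],[0,0,0],[0,0,0],[0,0,0],[0,0,0],[0,0,0]],"dr":[[0,0,-0.275],[0,0,-0.275],[0,0,-0.275],[0,0,-0.275],[0,0,-0.275],[0,0,-0.275],[0,0,-0.275],[0,0,-0.275],[0,0,-0.275],[0,0,-0.275],[0,0,-0.275],[0,0,-0.275],[0,0,-0.275]]}'
python3 -m jog '{"offset":[[0.4,0.1,0],[0.88,0.2,0],[0.88,0.2,0]],"dr":[[0,0,0],[0,0,0],[0,0,0]]}' >/dev/null
python3 -m jog '{"offset":[[0.4,0.1,0],[0.88,0.2,0],[0.88,0.2,0]],"dr":[[0,0,0],[0,0,0],[0,0,0]]}' >/dev/null
python3 -m jog '{"offset":[[0.4,0.1,0],[0.88,0.2,0],[0.88,0.2,0]],"dr":[[0,0,0],[0,0,0],[0,0,0]]}' >/dev/null
python3 -m jog '{"offset":[[0.4,0.1,0],[0.88,0.2,0],[0.88,0.2,0]],"dr":[[0,0,0],[0,0,0],[0,0,0]]}' >/dev/null
python3 -m jog '{"offset":[[0.4,0.1,0],[0.88,0.2,0],[0.88,0.2,0]],"dr":[[0,0,0],[0,0,0],[0,0,0]]}' >/dev/null
python3 -m jog '{"offset":[[0.4,0.1,0],[0.88,0.2,0],[0.88,0.2,0]],"dr":[[0,0,0],[0,0,0],[0,0,0]]}' >/dev/null
python3 -m jog '{"offset":[[0.4,0.1,0],[0.88,0.2,0],[0.88,0.2,0]],"dr":[[0,0,0],[0,0,0],[0,0,0]]}' >/dev/null
python3 -m jog '{"offset":[[0.4,0.1,0],[0.88,0.2,0],[0.88,0.2,0],[0.88,0.2,0]],"dr":[[0,0,0],[0,0,0],[0,0,0],[0,0,0]]}'
python3 - <<'E'
from fit import *
q=DROP["module"];st();to("drop",[q[0],q[1],.03],O["box"][0][2]+np.pi/2)
E
```

```text
time: 54.6
ee_pos: [0.4011, -0.3397, 0.2666]
tcp_rot: [[-0.062, 0.998, 0.0], [0.998, 0.062, 0.0], [0.0, 0.0, -1.0]]
contact_force: [0.5, 0.4, -1.1]
grip_width: 0.486
gripper_force: 40.0
time: 57.72
ee_pos: [0.5174, 0.3704, 0.2663]
tcp_rot: [[-0.062, 0.998, -0.001], [0.998, 0.062, -0.002], [-0.002, -0.001, -1.0]]
contact_force: [0.3, -0.2, -2.7]
grip_width: 0.487
gripper_force: 40.0
t 57.73 gp [0.5173 0.3702 0.1973] phi 1.632405124147179 w 44.8 f 39.9693238735199 F [ 0.2888 -0.2328 -2.6888] q6 0.5580915420721559
drop offset [0.0415 0.0056 1.6725] dr [-0.0002  0.0003 -0.0006] | after turn, offset [0.0387 0.0039 1.6725]
```

```bash
python3 -m jog '{"offset":[[0.01,0,0.5],[0.01,0,0.95],[0.01,0,0.95]],"dr":[[0,0,0],[0,0,0],[0,0,0]]}' | grep contact
python3 -m jog '{"offset":[[0,0,0.4],[0,0,0.65],[0,0,0.72],[0,0,0.72]],"dr":[[0,0,0],[0,0,0],[0,0,0],[0,0,0]]}' | grep -E "ee_pos|contact"
python3 -m jog '{"offset":[[0,0,0],[0,0,0],[0,0,0],[0,0,0]],"dr":[[0,0,0],[0,0,0],[0,0,0],[0,0,0]]}' 0.62
python3 -m jog '{"offset":[[0,0,-0.4],[0,0,-1],[0,0,-1]],"dr":[[0,0,0],[0,0,0],[0,0,0]]}'>/dev/null
python3 -m jog '{"offset":[[0,0,-0.4],[0,0,-0.9],[0,0,-0.9]],"dr":[[0,0,0],[0,0,0],[0,0,0]]}'>/dev/null
python3 -m jog '{"offset":[[0,-0.4,0],[0,-0.9,0],[0,-0.9,0]],"dr":[[0,0,0],[0,0,0],[0,0,0]]}'>/dev/null
python3 -m jog '{"offset":[[0,-0.4,0],[0,-0.9,0],[0,-0.9,0],[0,-0.9,0]],"dr":[[0,0,0],[0,0,0],[0,0,0],[0,0,0]]}'
python3 - <<'E'
from fit import *
q=O["box"][0];st()
b=np.ascontiguousarray(cams.camera("scene")[:,:,::-1]);cv2.imwrite("pics/s3.png",b)
a=np.ascontiguousarray(cams.camera("top")[:,:,::-1]);cv2.imwrite("pics/t3.png",a)
for n,i,f in(("top",a,"pics/t2.png"),("scene",b,"pics/s2.png")):
    o=cv2.imread(f);d=cv2.absdiff(i,o).max(2)
    for k,P in dict(module=[.0,.052,.03],strip=[.075,.052,.022],transf=[.06,-.065,.05],cap=[-.075,.052,.04],hs=[-.06,-.065,.036]).items():
        X=place(q,[[*P]]);u,v=np.int32(proj(n,X)[0]);print(n,k,u,v,"diff",d[v-5:v+6,u-5:u+6].mean().round(1),"rgb now",i[v-5:v+6,u-5:u+6].mean((0,1))[::-1])
E
```

```text
contact_force: [-0.4, -0.4, -1.5]
ee_pos: [0.5178, 0.3737, 0.1012]
contact_force: [0.4, -0.3, -1.1]
time: 59.1
ee_pos: [0.5171, 0.3739, 0.1]
tcp_rot: [[-0.062, 0.998, 0.0], [0.998, 0.062, 0.0], [0.0, 0.0, -1.0]]
contact_force: [0.0, -0.7, -0.6]
grip_width: 0.618
gripper_force: 0.0
time: 60.72
ee_pos: [0.3383, 0.363, 0.2894]
tcp_rot: [[-0.063, 0.998, 0.001], [0.998, 0.063, 0.0], [0.0, 0.001, -1.0]]
contact_force: [0.2, -0.2, -0.1]
grip_width: 0.62
gripper_force: 0.0
t 60.73 gp [0.3383 0.363  0.2204] phi 1.6335717329828818 w 57.0 f 0.0 F [ 0.1931 -0.2195 -0.0822] q6 0.7552782694636986
top module 132 225 diff 30.5 rgb now [96.5207 93.405  88.7769]
top strip 140 192 diff 6.6 rgb now [49.0826 46.3306 43.9091]
top transf 191 200 diff 6.0 rgb now [74.7025 71.9174 67.8099]
top cap 124 260 diff 59.5 rgb now [103.2149  99.281   91.3554]
top hs 184 259 diff 16.3 rgb now [118.9339 118.843  112.0248]
scene module 430 385 diff 24.3 rgb now [92.4959 90.3802 86.8926]
scene strip 398 406 diff 3.3 rgb now [33.9091 32.5124 30.4711]
scene transf 370 348 diff 2.0 rgb now [68.0909 66.1405 62.6777]
scene cap 461 364 diff 60.2 rgb now [85.6033 83.4959 77.5207]
scene hs 416 326 diff 11.5 rgb now [97.7107 98.7355 93.3388]
```

Some of the box is now in the arm's shadow. I'll move the arm back toward its start pose and compare again numerically.

```bash
python3 -m jog '{"offset":[[0.4,-0.2,0],[0.75,-0.34,0],[0.75,-0.34,0]],"dr":[[0,0,0],[0,0,0],[0,0,0]]}'>/dev/null
python3 -m jog '{"offset":[[0.4,-0.2,0],[0.75,-0.34,0],[0.75,-0.34,0]],"dr":[[0,0,0],[0,0,0],[0,0,0]]}'>/dev/null
python3 -m jog '{"offset":[[0.4,-0.2,0],[0.75,-0.33,0],[0.75,-0.33,0],[0.75,-0.33,0]],"dr":[[0,0,0],[0,0,0],[0,0,0],[0,0,0]]}'|grep -E "ee_pos|time"
python3 - <<'E'
from fit import *
q=O["box"][0]
b=np.ascontiguousarray(cams.camera("scene")[:,:,::-1]);a=np.ascontiguousarray(cams.camera("top")[:,:,::-1])
cv2.imwrite("pics/s4.png",b);cv2.imwrite("pics/t4.png",a)
for n,i,f in(("top",a,"pics/t2.png"),("scene",b,"pics/s2.png")):
    o=cv2.imread(f)
    for k,P in dict(strip=[.075,.052,.022],transf=[.06,-.065,.05],cap=[-.075,.052,.04],hs=[-.06,-.065,.036]).items():
        u,v=np.int32(proj(n,place(q,[P]))[0]);m=cv2.matchTemplate(i[v-34:v+34,u-42:u+42],o[v-18:v+18,u-24:u+24],5);_,s,_,l=cv2.minMaxLoc(m);print(n,k,"shift",l[0]-18,l[1]-16,"score",round(s,2))
    d=(cv2.absdiff(i,o).max(2)>22).astype(np.uint8);u,v=np.int32(proj(n,place(q,[[0,.052,.03]]))[0])
    k,_,st_,c=cv2.connectedComponentsWithStats(cv2.morphologyEx(d,cv2.MORPH_OPEN,np.ones((3,3),np.uint8)))
    print(n,"module expected",u,v,[(st_[j].tolist(),c[j].round(0).tolist()) for j in range(1,k) if st_[j][4]>120 and abs(c[j]-[u,v]).max()<80])
o=cv2.imread("pics/top0.png")
for k,(u,v) in dict(tape=(295,183),driver=(385,146),tin=(464,165),meter=(271,132),station=(430,250),rest=(489,283),brown=(272,339),yellow=(193,352),purple=(442,381)).items():
    m=cv2.matchTemplate(a[v-35:v+35,u-35:u+35],o[v-22:v+22,u-22:u+22],5);_,s,_,l=cv2.minMaxLoc(m);print(k,l[0]-13,l[1]-13,round(s,2))
E
```

```text
time: 62.08
ee_pos: [0.2236, 0.5796, 0.2893]
top strip shift 0 0 score 1.0
top transf shift 0 0 score 0.99
top cap shift 0 0 score 1.0
top hs shift 1 0 score 0.75
top module expected 132 225 [([109, 217, 54, 26, 404], [142.0, 235.0]), ([129, 218, 21, 16, 270], [139.0, 225.0]), ([167, 270, 37, 16, 464], [186.0, 277.0])]
scene strip shift 0 0 score 0.95
scene transf shift 0 0 score 1.0
scene cap shift 0 0 score 1.0
scene hs shift 0 0 score 0.88
scene module expected 430 385 [([282, 195, 349, 285, 29279], [509.0, 314.0]), ([403, 371, 53, 48, 655], [424.0, 397.0])]
tape 0 0 1.0
driver 0 0 1.0
tin 0 0 1.0
meter 0 0 1.0
station 0 0 0.99
rest 0 0 1.0
brown 0 0 1.0
yellow 0 0 1.0
purple 0 0 1.0
```

```bash
python3 -c "
from cell import ctrl
print(ctrl.job_done())"
```

```text
the job is handed in; nothing more can be done
None
```

The job is handed in at about 62 s of robot time. All four parts were put in the box and the module laid on the rest. The trigger was then squeezed home for about half a second and released, and the module put in the box. The final images match this, with the tape, screwdriver, tin, meter and look-alikes unmoved.

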